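Un-nest the press cups and sort them into their bins

TASK

The three steel receiving cups of the ball-joint press were left nested one inside another on the rubber mat. Pull them apart and put each away, mouth up and fully home on the floor of the bin of its own size in the row of tilted bins on stands. Do not let a cup topple over, and leave the ball joint, adapter ring, wrench and hammer lying around them where they are.

Things in the scene. Friction and masses are not known exactly. Their poses are not given: they have to be found in the camera images.
- cup_small: The small receiving cup of a ball-joint press: plain bright steel, round and straight-sided, outside diameter 38 mm, 124 mm tall, wall 4 mm, closed 6 mm bottom, open mouth at the top; about 400 g (may vary by 15 percent). It stands inside the medium cup and its top 28 mm stick out above the medium cup's rim. Origin: centre of its underside; z points up its axis to the mouth.
- cup_medium: The medium receiving cup of a ball-joint press: plain bright steel, round and straight-sided, outside diameter 53 mm, 102 mm tall, wall 4 mm, closed 6 mm bottom, open mouth at the top; about 480 g (may vary by 15 percent). It stands inside the large cup and its top 28 mm stick out above the large cup's rim; loose fit of 3.5 mm all round for the small cup. Origin: centre of its underside; z points up its axis to the mouth.
- cup_large: The large receiving cup of a ball-joint press: plain bright steel, round and straight-sided, outside diameter 69 mm, 80 mm tall, wall 4 mm, closed 6 mm bottom, open mouth at the top; about 500 g (may vary by 15 percent). Outermost of the nest, standing on the mat; loose fit of 4 mm all round for the medium cup. Origin: centre of its underside; z points up its axis to the mouth.
- floor_small (a point): Centre of the inner floor of the small bin, a square open bin of 3 mm aluminium sheet, inside 52 x 52 mm, 70 mm deep, for the small cup (38 mm across; its top 54 mm then stick out). The bin is fixed on a grey post stand, its floor 128 mm above the bench; the three stand in a row in any order. z points out of the bin along its axis, 30 degrees from vertical, leaning to the robot's side; x up the slope, y level.
- floor_medium (a point): Centre of the inner floor of the medium bin, a square open bin of 3 mm aluminium sheet, inside 67 x 67 mm, 60 mm deep, for the medium cup (53 mm across; its top 42 mm then stick out). The bin is fixed on a grey post stand, its floor 128 mm above the bench; the three stand in a row in any order. z points out of the bin along its axis, 30 degrees from vertical, leaning to the robot's side; x up the slope, y level.
- floor_large (a point): Centre of the inner floor of the large bin, a square open bin of 3 mm aluminium sheet, inside 84 x 84 mm, 45 mm deep, for the large cup (69 mm across; its top 35 mm then stick out). The bin is fixed on a grey post stand, its floor 128 mm above the bench; the three stand in a row in any order. z points out of the bin along its axis, 30 degrees from vertical, leaning to the robot's side; x up the slope, y level.
- mat: Black rubber bench mat, 240 x 200 x 4 mm, fixed; the nest stands near its middle. Origin: centre of its underside.
- ball_joint: An old ball joint standing on its round body, stud up: 46 mm across, 78 mm tall, on the mat beside the nest. Origin: centre of its underside.
- adapter: A flat steel adapter ring, 58 mm outside, 38 mm inside, 14 mm high, lying on the mat. Origin: centre of its underside.
- wrench: A combination wrench, 190 mm, lying in front of the bins. Origin: underside, near mid-length.
- hammer: A hammer, 290 mm, lying at the far left. Origin: underside.
Not all that is in view belongs to the job. Leave any turquoise look-alike of the cup_large alone. Leave any yellow look-alike of the part that bears floor_medium alone.

How it is judged:
By the outcome, as a careful person would: the job done as asked, in the order asked, and still so for the second after the job is handed in, with the robot touching nothing.
It also fails if it takes over 72 s, if anything falls off the work surface, if the arm or the gripper's body presses on something with over 40 N, if the wrist force passes 120 N, or if a joint passes its speed limit or range.

ROBOT

A 6-joint arm with a two-finger parallel gripper is mounted at the origin on the work surface. World frame = base frame: x ahead of the robot, y to its left, z up, the work surface at z = 0. Lengths are in m, angles in degrees, forces in N, time in s.
With the tool pointing down it reaches from about 0.4 to 0.825 m from the base axis. Payload 7 kg.
Tool frame: the origin (TCP) lies between the finger pads; the fingertips stand 19 mm ahead of it and the grasp point (between the pads) is the TCP (r.tip_extent is the distance from the TCP to the fingertips, in m); z points along the fingers, y is the direction in which the jaws open and shut (so a half turn about z gives the same grasp; the last joint's range is limited). The gripper opens to 88 mm and grips with 3 to 60 N. Pads are 19 mm wide; open, the fingers measure 130 mm over their backs; the gripper's body (78 mm by 193 mm) begins 47 mm behind the grasp point.
Start: joints at [-56.259, 20.546, 0.682, 0, -70.136, -16.507], TCP at [0.2, -0.645, 0.246] pointing down, gripper open.
Joint ranges: [-176.03, 176.03], [-82.01, 121.73], [-58.28, 71.71], [-173.87, 95.51], [-174.79, -0.11], [-173.66, 173.66]. Speed limits (degrees/s): [136.94, 136.94, 172.46, 180, 180, 180].

INTERFACE

Orientations are given as [roll, pitch, yaw] about the fixed x, y, z axes, in that order (R = Rz(yaw) Ry(pitch) Rx(roll)).
In Python, from plant import r, capture, workorder, spotter gives the robot as it stands.
- The arm moves only by the tool step_arm, never from a script. Its argument "motion" is a list of rows, each a list of 5 numbers: the finger opening in m, from 0 to 0.0876, then the shift along the tool's x, y, z in m, then the turn about the tool's z in rad. In form: [[grip, dx, dy, dz, roll], ...]. A call has 1 to 5 rows; each row is the pose to reach, as a shift and turn from the pose commanded when the call began, along the tool's axes at that moment; what a row does not reach only later rows make up. A row lasts 1/8 s, in which the tool goes at most 62.5 mm and 10.7 degrees, less where a joint would pass 70% of its speed; a pose out of reach is approached as far as the arm can. A call with a gripper value outside its range is refused whole. The fingers move at their own pace and stop on an object; "newtons" is the grip in N (left out, the last holds). Time passes only in rows, so rows that repeat a pose let the fingers close. It gives the time, the measured TCP pose, the force and the opening at its end, in the units of the state.
- r.get_state(): the state, without advancing time (a new reading comes with each control period).
- capture(name): name is "side" or "top"; returns a dict with "image" (384x512x3 uint8, red, green, blue), "z_map" (384x512 float32, m along the optical axis (not along the pixel's ray), 0 where there is no reading), "fx", "fy", "cx", "cy" (pixels), "D" ([k1, k2, p1, p2, k3] as OpenCV has them; the pictures are not rectified), "pose" (4x4, takes a point from camera to world coordinates). Camera axes: x right, y down, z forward; pixel columns grow to the right and rows downward; lengths in m; the calibration is good to about 2 mm. A picture is of the moment at which its call begins.
- workorder.close_job(): hands the job in, once; it reports no verdict.
Trained networks look in the newest picture that a camera, given by its name, has taken for a name from the list of things; names that differ only in an ending like _2 or _b are one class to them, and where a whole thing is asked for, a point or a joint stands for the part that bears it (a point fixed in the world has none). Each returns a list of dicts, best first, with "p" (0 to 1); they miss things now and then, are a little off and sometimes report something else, mostly with a low value. They report only what shows in the picture. A call takes as long as a camera call. They do not tell look-alikes from the thing itself.
- spotter.regions_of(camera, label): "mask" (384x512 bool, what is visible of it).
- spotter.tip_of(camera, label): "location" ([x, y, z] in m, in world coordinates, good to about 4 mm: a listed point, or the origin of a listed thing).
The state is a dict: "time_s": time; "joints": joint angles; "qd": joint speeds; "joint_torque": joint torques, N m; "tcp_pos": TCP position; "eef_rot": TCP orientation; "contact_force": force on the tool from outside, world axes, zero at the start; "moment": the same for the moment, N m; "gripper_width": finger opening in m.
Only numpy, scipy, OpenCV 4.12 (cv2) and the standard library are available. Lean on these libraries where they do the work, as an engineer would, in place of code of your own. Each camera call takes 0.05 s, during which the arm holds its last target.

## Working session

There is one attempt and no reset: what is moved stays moved. The work goes in short steps, Python scripts to look and compute and a tool call to move; the robot and the scene stay as the last step left them, time stands still between calls to the robot, and variables do not carry over. Pictures are saved under pics/ and viewed, and the job is handed in when it is done.

Besides the shell and the picture viewer there is one more tool, called after "Emit:" by a JSON object that holds its "api" and its "payload", one argument or row to a line. step_arm: Moves the arm, as the interface text tells. Its arguments: {"type":"object","properties":{"motion":{"type":"array","items":{"type":"array","items":{"type":"number"}}},"newtons":{"type":"number"}},"required":["motion"]}

```bash
ls; mkdir -p pics
cat > h.py <<'E'
import numpy as np, cv2
from plant import r, capture, workorder, spotter
from scipy.spatial.transform import Rotation as R
def world(c,uv,z):
    K=np.array([[c['fx'],0,c['cx']],[0,c['fy'],c['cy']],[0,0,1]])
    p=cv2.undistortPoints(np.array(uv,float).reshape(-1,1,2),K,np.array(c['D'],float)).reshape(-1,2)
    z=np.array(z).reshape(-1)
    P=np.c_[p*z[:,None],z]
    T=np.array(c['pose']); return P@T[:3,:3].T+T[:3,3]
def cloud(c):
    v,u=np.nonzero(c['z_map']>0)
    return np.c_[u,v],world(c,np.c_[u,v],c['z_map'][v,u])
def save(c,n,crop=None,s=1.5):
    im=c['image'][:,:,::-1]
    if crop: im=im[crop[1]:crop[3],crop[0]:crop[2]]
    cv2.imwrite('pics/'+n,cv2.resize(im,None,fx=s,fy=s,interpolation=cv2.INTER_CUBIC))
E
python3 - <<'E'
from h import *
print(r.get_state())
for n in ('top','side'):
    c=capture(n); save(c,n+'0.png'); print(n,np.round(c['pose'],3).tolist(),c['fx'])
    for l in ['cup_small','cup_medium','cup_large','floor_small','floor_medium','floor_large','ball_joint','adapter']:
        print(l,[(round(d['p'],2),np.round(d['location'],3).tolist()) for d in spotter.tip_of(n,l)])
E
```

```text
pics
{'time_s': 0.0, 'joints': array([-5.62585491e+01,  2.05899239e+01,  6.34017457e-01, -2.02499955e-02,
       -7.01356348e+01, -1.65072909e+01]), 'qd': array([ 0.07427334, -0.0629684 , -0.01126926, -0.08646122,  0.04888532,
       -0.08720026]), 'joint_torque': array([ 7.56708178e-04, -5.82724249e+01,  2.93054527e+01,  6.99665576e+00,
        7.05490995e-03, -1.89223783e-04]), 'tcp_pos': array([ 0.19983425, -0.64426282,  0.24464116]), 'eef_rot': array([ 1.79906822e+02, -7.76100643e-03, -1.62772730e+02]), 'contact_force': array([-0.28774947, -0.22084031, -0.1611254 ]), 'moment': array([ 0.02133741, -0.01695534, -0.005799  ]), 'gripper_width': 0.08753473978476362}
top [[-0.024, -0.99, 0.136, 0.29], [-1.0, 0.025, 0.002, 0.047], [-0.005, -0.136, -0.991, 1.02], [0.0, 0.0, 0.0, 1.0]] 356.8354904478559
cup_small [(0.72, [0.508, -0.35, 0.016])]
cup_medium [(0.64, [0.505, -0.352, 0.011])]
cup_large [(0.92, [0.513, -0.351, 0.003]), (0.88, [0.274, -0.299, 0.0]), (0.85, [0.493, -0.143, -0.0])]
floor_small [(0.6, [0.583, 0.088, 0.13])]
floor_medium [(0.75, [0.222, 0.316, 0.126]), (0.7, [0.609, 0.232, 0.133])]
floor_large [(0.76, [0.617, -0.054, 0.128])]
ball_joint [(0.72, [0.423, -0.456, 0.003]), (0.6, [0.589, 0.09, 0.128]), (0.19, [0.393, -0.333, 0.004])]
adapter [(0.6, [0.394, -0.337, -0.001])]
side [[-0.989, -0.101, 0.103, 0.32], [-0.145, 0.672, -0.726, 0.8], [0.004, -0.733, -0.68, 0.819], [0.0, 0.0, 0.0, 1.0]] 414.58989513261906
cup_small [(0.7, [0.588, 0.09, 0.126])]
cup_medium []
cup_large [(0.84, [0.273, -0.299, -0.002]), (0.73, [0.507, -0.35, 0.003]), (0.6, [0.495, -0.136, -0.004])]
floor_small [(0.88, [0.592, 0.089, 0.124])]
floor_medium [(0.92, [0.221, 0.313, 0.13]), (0.62, [0.611, 0.229, 0.124])]
floor_large [(0.98, [0.616, -0.054, 0.13])]
ball_joint [(0.64, [0.425, -0.455, 0.004])]
adapter [(0.62, [0.387, -0.332, 0.006])]
```

View pics/top0.png

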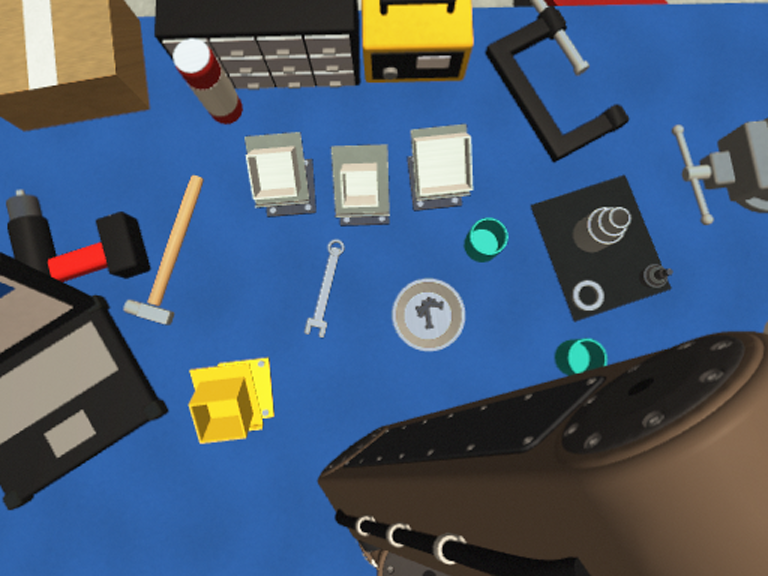

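View pics/side0.png

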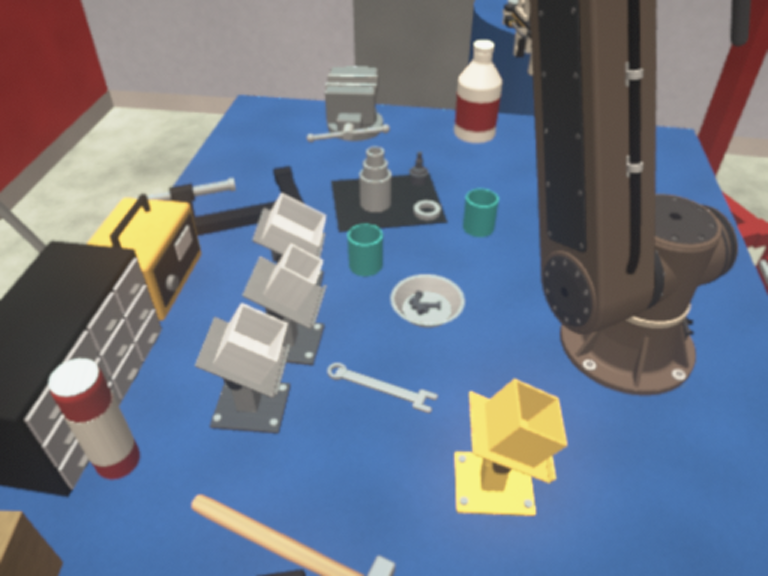

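Run:
```python
from h import *
c=capture('top'); save(c,'nest.png',(340,110,460,220),6); save(c,'bins.png',(150,75,330,160),4.4)
uv,P=cloud(c)
# nest rims
for n,z0,rr in (('s',.140,.019),('m',.112,.0265),('l',.084,.0345)):
    m=(np.hypot(P[:,0]-.508,P[:,1]+.35)<rr+.02)&(abs(P[:,2]-z0)<.006)
    q=P[m]; print(n,m.sum(),q.mean(0) if len(q) else '', (q.min(0)+q.max(0))/2,q.max(0)-q.min(0), np.median(q[:,2]))
    if len(q)>5:
        from scipy.optimize import least_squares
        s=least_squares(lambda p:np.hypot(q[:,0]-p[0],q[:,1]-p[1])-(rr-.002),[.508,-.35],loss='soft_l1',f_scale=.002); print(s.x, np.abs(s.fun).mean())
for cam in ('top','side'):
  c=capture(cam); uv,P=cloud(c); 
  for l in ['floor_small','floor_medium','floor_large']:
    for t in spotter.regions_of(cam,l):
        mm=t['mask'][uv[:,1],uv[:,0]]; q=P[mm]; print(cam,l,round(t['p'],2),mm.sum(),np.round(q.min(0),3),np.round(q.max(0),3))
```

```text
s 87 [ 0.50717865 -0.34831808  0.13887204] [ 0.50718835 -0.34888605  0.139235  ] [0.03680443 0.0373851  0.01036307] 0.1389104638935783
[ 0.50732536 -0.34951953] 0.0011406341532633096
m 143 [ 0.50442651 -0.34419344  0.11152743] [ 0.50782397 -0.34869996  0.1120767 ] [0.05095864 0.05005361 0.01137203] 0.11180939135029688
[ 0.50762255 -0.34945576] 0.0037280084116395706
l 149 [ 0.50057758 -0.3375027   0.08384393] [ 0.50760324 -0.3479401   0.08410828] [0.06660786 0.06479325 0.01169817] 0.08336197229189823
[ 0.50848037 -0.3510679 ] 0.00354522445656243
top floor_small 0.91 1883 [ 0.528  0.038 -0.005] [0.701 0.151 0.205]
top floor_medium 0.73 2174 [ 0.549  0.18  -0.005] [0.734 0.319 0.2  ]
top floor_medium 0.67 324 [ 0.473 -0.374  0.   ] [ 0.539 -0.314  0.087]
top floor_medium 0.66 2628 [ 0.131  0.259 -0.004] [0.286 0.42  0.202]
top floor_large 0.69 2089 [ 0.553 -0.123 -0.002] [ 0.736 -0.003  0.192]
side floor_small 0.87 2612 [ 0.528 -0.13  -0.004] [0.719 0.214 0.205]
side floor_medium 0.92 3909 [ 0.548  0.033 -0.003] [0.748 0.285 0.199]
side floor_large 0.93 1389 [ 0.528 -0.312  0.   ] [0.692 0.101 0.203]
```

View pics/nest.png

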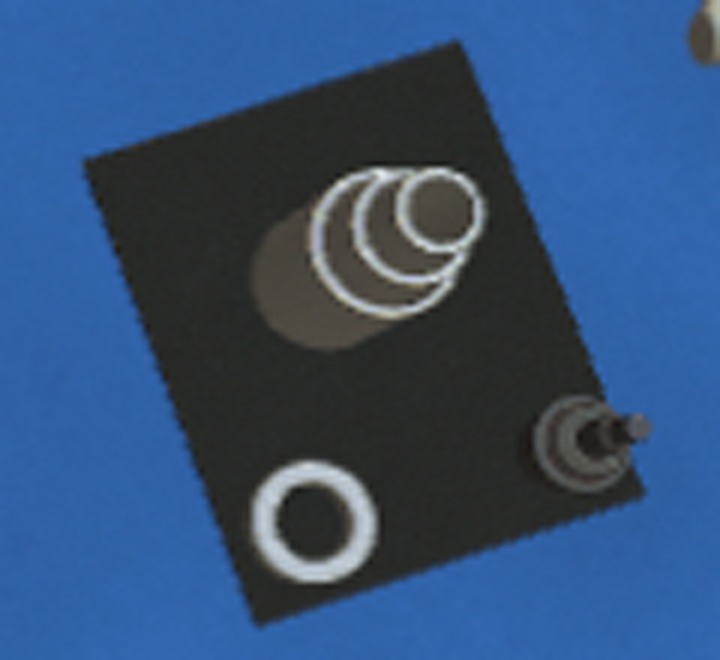

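View pics/bins.png

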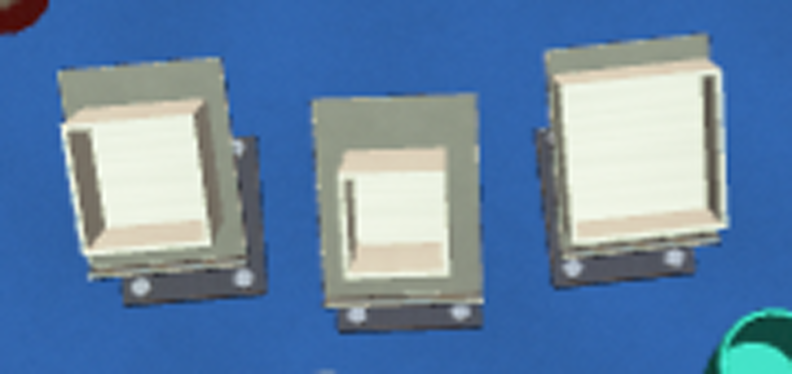

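```bash
cat > binfit.py <<'E'
from h import *
from scipy.optimize import least_squares
B={'small':(.026,.070,(.587,.089)),'medium':(.0335,.060,(.610,.231)),'large':(.042,.045,(.616,-.054))}
def frame(x,y,z,yaw):
    a=np.radians(yaw); Rz=R.from_euler('z',a).as_matrix(); Rb=Rz@R.from_euler('y',-30,degrees=True).as_matrix()
    return Rb,np.array([x,y,z])
def fit(name,P):
    h,d,(x0,y0)=B[name]
    def res(p,Q,full=False):
        Rb,t=frame(p[0],p[1],p[2],p[3]*100); q=(Q-t)@Rb
        plates=[((0,0,-.0015),(h+.003,h+.003,.0015))]+[((sx*(h+.0015),0,d/2),(.0015,h+.003,d/2)) for sx in(1,-1)]+[((0,sy*(h+.0015),d/2),(h+.003,.0015,d/2)) for sy in (1,-1)]
        D=np.min([np.linalg.norm(np.maximum(abs(q-np.array(c))-np.array(e),0),axis=1) for c,e in plates],0)
        return D
    p=np.array([x0,y0,.128,.03])
    for it in range(4):
        Rb,t=frame(p[0],p[1],p[2],p[3]*100); q=(P-t)@Rb
        m=(abs(q[:,0])<h+.008)&(abs(q[:,1])<h+.008)&(q[:,2]>-.004)&(q[:,2]<d+.008)
        Q=P[m]; s=least_squares(res,p,args=(Q,),loss='soft_l1',f_scale=.002); p=s.x
    return p[0],p[1],p[2],p[3]*100,len(Q),np.mean(abs(s.fun))
E
python3 - <<'E'
from binfit import *
Ps={}
for cam in('top','side'): Ps[cam]=cloud(capture(cam))[1]
Ps['both']=np.r_[Ps['top'],Ps['side']]
for n in B:
    for k in Ps: print(n,k,np.round(fit(n,Ps[k]),4))
print(r.get_state()['time_s'])
E
```

```text
small top [5.882e-01 8.460e-02 1.297e-01 4.090e-02 7.070e+02 2.000e-04]
small side [5.8870e-01 8.8600e-02 1.2940e-01 1.5732e+00 1.0550e+03 3.0000e-04]
small both [5.884e-01 8.770e-02 1.298e-01 9.396e-01 1.751e+03 3.000e-04]
medium top [6.1230e-01 2.2920e-01 1.2930e-01 2.0888e+00 1.0880e+03 2.0000e-04]
medium side [6.125e-01 2.333e-01 1.294e-01 3.944e+00 1.700e+03 2.000e-04]
medium both [6.1250e-01 2.3210e-01 1.2940e-01 3.5629e+00 2.7880e+03 4.0000e-04]
large top [ 6.1800e-01 -5.3200e-02  1.2990e-01  5.4925e+00  1.3930e+03  2.0000e-04]
large side [ 6.1770e-01 -5.1900e-02  1.3000e-01  5.3572e+00  1.1500e+03  3.0000e-04]
large both [ 6.179e-01 -5.200e-02  1.299e-01  5.462e+00  2.547e+03  3.000e-04]
1.45
```

```bash
cat > plan.py <<'E'
from h import *
import sys
def plan(t,yaw):
    s=[r.get_state() for _ in range(1)][0]
    p=np.array(s['tcp_pos']); e=s['eef_rot']; Rt=R.from_euler('xyz',[180,0,e[2]],degrees=True).as_matrix()
    d=(np.array(t)-p)@Rt; ro=-((yaw-e[2]+180)%360-180)
    print('pos',np.round(p,4),'yaw',round(e[2],2),'w',round(s['gripper_width'],4),'F',np.round(s['contact_force'],1),'t',s['time_s'])
    print('shift',np.round(d,4),'roll',round(np.radians(ro),4),'dist',np.linalg.norm(d).round(4))
if __name__=='__main__':
    a=list(map(float,sys.argv[1:])); plan(a[:3],a[3])
E
python3 - <<'E'
from h import *
c=capture('side'); uv,P=cloud(c); m=(uv[:,0]>305)&(uv[:,0]<332)&(uv[:,1]>30)&(uv[:,1]<90)
q=P[m]; print(np.percentile(q,[2,50,98],axis=0))
E
python3 plan.py .507 -.3495 .28 180
```

```text
[[ 0.2488659  -1.62995348 -0.1892773 ]
 [ 0.30228591 -0.68058251  0.11254183]
 [ 0.36991419 -0.66077675  0.23167829]]
pos [ 0.2    -0.6447  0.2455] yaw -162.77 w 0.0876 F [-0.7  0.1  0. ] t 1.5
shift [-0.3807  0.191  -0.0345] roll 0.3008 dist 0.4273
```

Emit:
{"api": "step_arm", "payload": {
  "motion": [
    [0.0876,0,0,-0.05,0.1],
    [0.0876,-0.02,0.04,-0.06,0.2],
    [0.0876,-0.07,0.07,-0.06,0.3],
    [0.0876,-0.12,0.09,-0.06,0.3],
    [0.0876,-0.17,0.11,-0.06,0.3]
  ]
}}

```text
time_s: 2.12
tcp_pos: [0.3307, -0.488, 0.3061]
eef_rot: [-180.0, 0.0, -180.0]
contact_force: [1.2, -1.0, 0.1]
gripper_width: 0.0877
```

```bash
python3 plan.py .507 -.3495 .20 180
```

```text
pos [ 0.3307 -0.488   0.3061] yaw -179.97 w 0.0877 F [ 1.2 -1.   0.1] t 2.125
shift [-0.1764  0.1385  0.1061] roll 0.0005 dist 0.2481
```

Emit:
{"api": "step_arm", "payload": {
  "motion": [
    [0.0876,-0.045,0.035,0.02,0],
    [0.0876,-0.09,0.07,0.04,0],
    [0.0876,-0.135,0.105,0.06,0],
    [0.0876,-0.176,0.138,0.09,0],
    [0.0876,-0.176,0.138,0.106,0]
  ]
}}

```text
time_s: 2.75
tcp_pos: [0.5076, -0.3486, 0.1976]
eef_rot: [180.0, -0.1, -179.7]
contact_force: [-0.7, 0.4, 0.8]
gripper_width: 0.0876
```

```bash
python3 plan.py .507 -.3495 .135 180
python3 - <<'E'
from h import *
c=capture('side'); save(c,'s1.png',(190,40,350,170),5)
E
```

```text
pos [ 0.5076 -0.3486  0.1976] yaw -179.74 w 0.0876 F [-0.7  0.4  0.8] t 2.75
shift [ 0.0006 -0.0009  0.0626] roll 0.0046 dist 0.0627
```

View pics/s1.png

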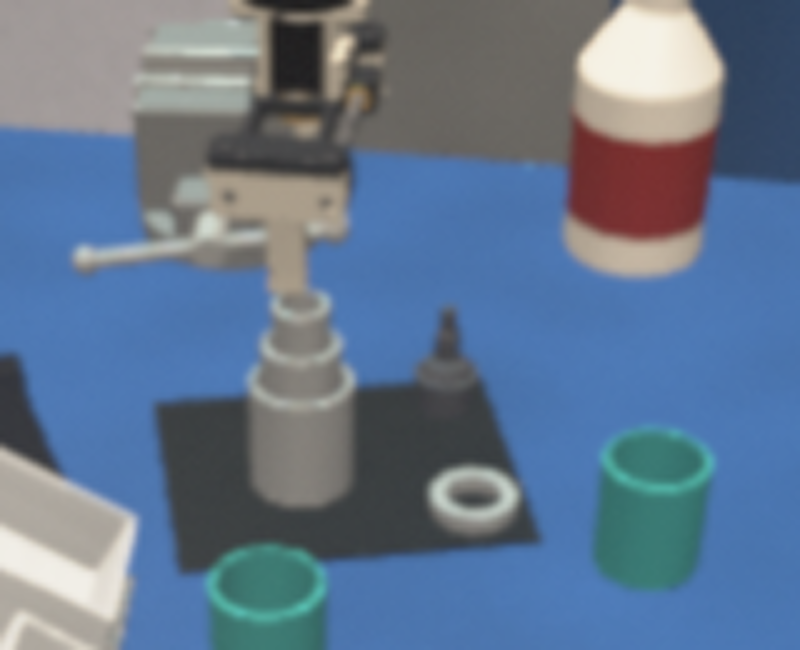

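The steel nest is at side pixel ~(250,105). The turquoise cups at ~(243,160) and ~(320,140) are the look-alikes. The gripper is above the nest.

Emit:
{"api": "step_arm", "payload": {
  "motion": [
    [0.0876,0,-0.001,0.03,0],
    [0.0876,0,-0.001,0.064,0],
    [0.034,0,-0.001,0.064,0],
    [0.034,0,-0.001,0.064,0],
    [0.034,0,-0.001,0.064,0]
  ],
  "newtons": 25
}}

```text
time_s: 3.42
tcp_pos: [0.5063, -0.3528, 0.1375]
eef_rot: [-179.9, 0.1, -180.0]
contact_force: [0.8, -0.8, 0.0]
gripper_width: 0.0631
```

Emit:
{"api": "step_arm", "payload": {
  "motion": [
    [0.034,0,0,0,0],
    [0.034,0,0,-0.01,0],
    [0.034,0,0,-0.03,0]
  ]
}}

```text
time_s: 3.8
tcp_pos: [0.5052, -0.3519, 0.1659]
eef_rot: [180.0, -0.1, -180.0]
contact_force: [0.0, 0.3, -0.4]
gripper_width: 0.0358
```

```bash
python3 plan.py .507 -.3495 .30 180
python3 - <<'E'
from h import *
c=capture('side'); save(c,'s2.png',(190,40,350,170),5)
E
```

```text
pos [ 0.5052 -0.3519  0.1659] yaw -179.95 w 0.0358 F [ 0.   0.3 -0.4] t 3.8
shift [-0.0018  0.0024 -0.1341] roll 0.0008 dist 0.1342
```

View pics/s2.png

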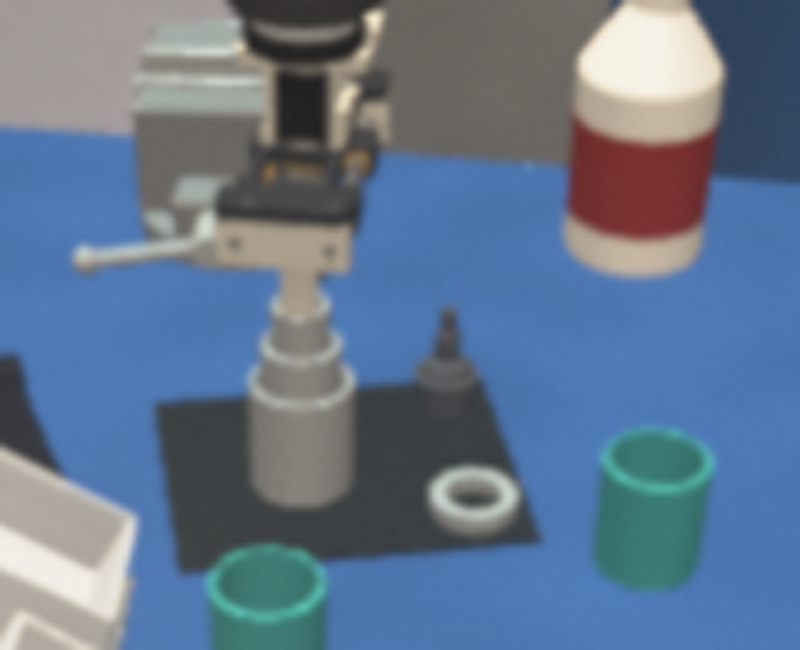

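Emit:
{"api": "step_arm", "payload": {
  "motion": [
    [0.062,-0.001,0.003,-0.002,0],
    [0.062,-0.001,0.003,-0.002,0],
    [0.062,-0.001,0.003,-0.002,0],
    [0.062,-0.001,0.003,0.015,0],
    [0.062,-0.001,0.003,0.031,0]
  ]
}}

```text
time_s: 4.47
tcp_pos: [0.5061, -0.3489, 0.1328]
eef_rot: [180.0, -0.1, -180.0]
contact_force: [0.4, -0.5, -0.2]
gripper_width: 0.0617
```

Emit:
{"api": "step_arm", "payload": {
  "motion": [
    [0.034,0,0,0,0],
    [0.034,0,0,0,0],
    [0.034,0,0,0,0],
    [0.034,0,0,0,0],
    [0.034,0,0,0,0]
  ],
  "newtons": 25
}}

```text
time_s: 5.1
tcp_pos: [0.5068, -0.3493, 0.135]
eef_rot: [-180.0, 0.0, -180.0]
contact_force: [0.1, -2.0, 0.5]
gripper_width: 0.0375
```

Gripped (37.5 mm). Lift gently, watching that the medium stays.

Emit:
{"api": "step_arm", "payload": {
  "motion": [
    [0.034,0,0,-0.01,0],
    [0.034,0,0,-0.03,0],
    [0.034,0,0,-0.06,0],
    [0.034,0,0,-0.09,0],
    [0.034,0,0,-0.12,0]
  ]
}}

```text
time_s: 5.72
tcp_pos: [0.5062, -0.3488, 0.2557]
eef_rot: [180.0, -0.0, -180.0]
contact_force: [-0.1, -0.5, -4.1]
gripper_width: 0.0379
```

Run:
```python
from h import *
c=capture('side'); save(c,'s3.png',(190,20,350,150),5)
print(r.get_state()['tcp_pos'])
```

```text
[ 0.50765927 -0.34991065  0.26048512]
```

View pics/s3.png

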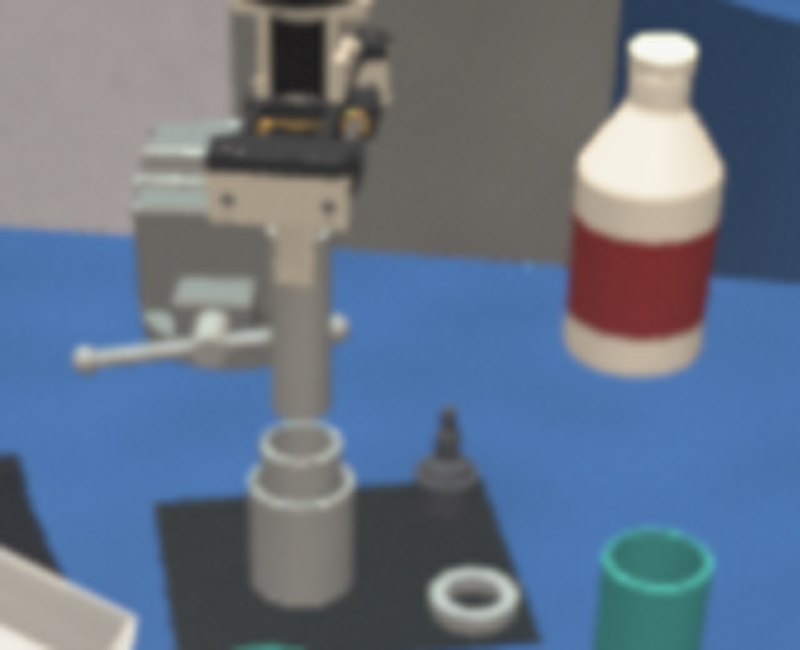

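Emit:
{"api": "step_arm", "payload": {
  "motion": [
    [0.034,0,0.02,-0.04,0],
    [0.034,-0.01,0.06,-0.08,0],
    [0.034,-0.02,0.11,-0.1,0],
    [0.034,-0.03,0.16,-0.1,0],
    [0.034,-0.04,0.21,-0.1,0]
  ]
}}

```text
time_s: 6.4
tcp_pos: [0.5462, -0.1373, 0.3549]
eef_rot: [180.0, 0.0, -180.0]
contact_force: [0.3, 0.1, -3.4]
gripper_width: 0.0377
```

Emit:
{"api": "step_arm", "payload": {
  "motion": [
    [0.034,-0.005,0.05,0,0],
    [0.034,-0.006,0.1,0,0],
    [0.034,-0.006,0.15,0,0],
    [0.034,-0.006,0.2,0,0],
    [0.034,-0.006,0.227,0,0]
  ]
}}

```text
time_s: 7.02
tcp_pos: [0.5516, 0.0902, 0.3544]
eef_rot: [180.0, -0.0, -179.9]
contact_force: [-0.2, -0.8, -2.9]
gripper_width: 0.0377
```

Run:
```python
from h import *
c=capture('side'); save(c,'s4.png',(100,60,300,210),4)
s=r.get_state();print(s['tcp_pos'],s['eef_rot'],s['gripper_width'])
uv,P=cloud(c)
m=(np.hypot(P[:,0]-.553,P[:,1]-.087)<.024)&(P[:,2]>.21)&(P[:,2]<.33)
q=P[m]; 
from binfit import *
for lo in np.arange(.21,.33,.02):
    k=q[(q[:,2]>lo)&(q[:,2]<lo+.02)]
    if len(k)>10:
        s=least_squares(lambda p:np.hypot(k[:,0]-p[0],k[:,1]-p[1])-.019,[.553,.087],loss='soft_l1',f_scale=.002); print(round(lo,2),len(k),s.x.round(4),k[:,2].min().round(4))
print(fit('small',P))
```

```text
[0.55182662 0.09211946 0.35414929] [ 1.79922206e+02 -3.52729883e-02 -1.79828401e+02] 0.03753323206433747
0.23 78 [0.5531 0.0888] 0.2356
0.25 121 [0.5531 0.089 ] 0.25
0.27 130 [0.5531 0.0892] 0.2701
0.29 129 [0.5532 0.0892] 0.2904
0.31 124 [0.5533 0.0896] 0.3101
(np.float64(0.5891456368280568), np.float64(0.08878804974963395), np.float64(0.12910856323818712), np.float64(1.9513939736010586), 1066, np.float64(0.00029452996466827617))
```

View pics/s4.png

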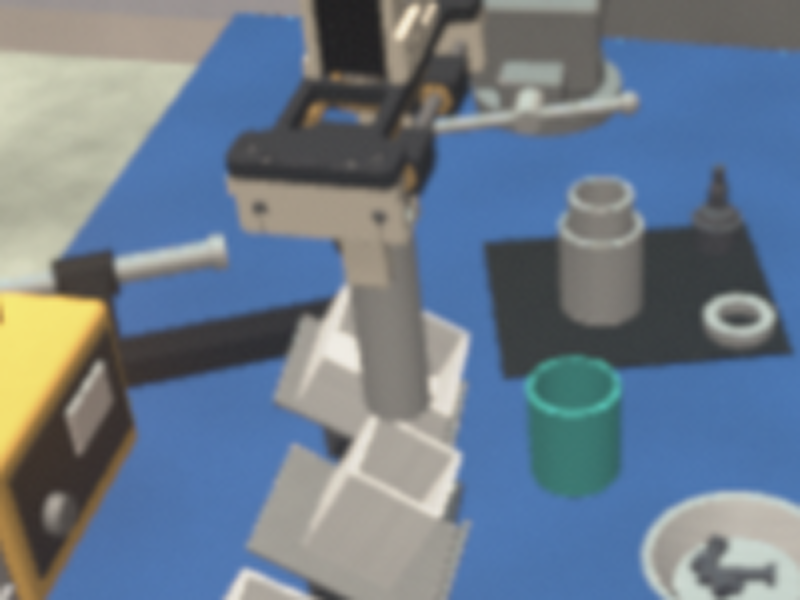

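Emit:
{"api": "step_arm", "payload": {
  "motion": [
    [0.034,-0.002,-0.001,0.02,0],
    [0.034,-0.002,-0.001,0.04,0],
    [0.034,-0.002,-0.001,0.055,0],
    [0.034,-0.002,-0.001,0.063,0],
    [0.034,-0.002,-0.001,0.063,0]
  ]
}}

```text
time_s: 7.7
tcp_pos: [0.5541, 0.0867, 0.2913]
eef_rot: [-180.0, -0.0, -180.0]
contact_force: [0.3, -0.1, -3.2]
gripper_width: 0.0373
```

```bash
cat > look.py <<'E'
from binfit import *
import sys
def look(n,crop=(100,60,300,210),s=4,cam='side'):
    c=capture(cam); save(c,n,crop,s); st=r.get_state()
    print('t',st['time_s'],np.round(st['tcp_pos'],4),'F',np.round(st['contact_force'],1),'w',round(st['gripper_width'],4))
    return c
if __name__=='__main__': look(sys.argv[1])
E
python3 look.py s5.png
```

```text
t 7.75 [0.5545 0.0868 0.2919] F [-0.4 -0.1 -3.4] w 0.0376
```

View pics/s5.png

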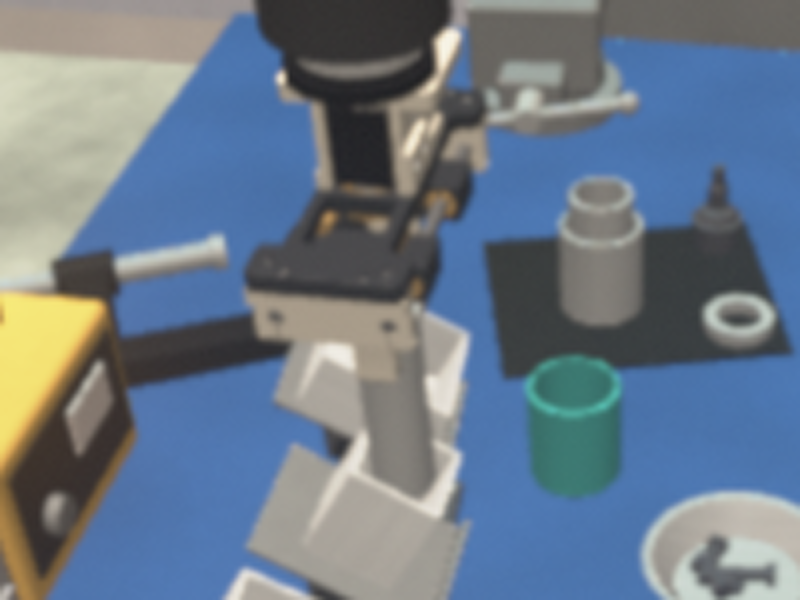

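Emit:
{"api": "step_arm", "payload": {
  "motion": [
    [0.034,0,0,0.003,0],
    [0.034,0,0,0.005,0],
    [0.034,0.007,0,0.006,0],
    [0.034,0.014,0,0.006,0],
    [0.034,0.021,0,0.007,0]
  ],
  "newtons": 8
}}

```text
time_s: 8.38
tcp_pos: [0.5329, 0.087, 0.285]
eef_rot: [180.0, 0.1, -179.9]
contact_force: [0.9, 0.7, -2.6]
gripper_width: 0.0376
```

```bash
python3 look.py s6.png
```

```text
t 8.425 [0.5321 0.0869 0.2848] F [-1.1  0.1 -3.3] w 0.0382
```

View pics/s6.png

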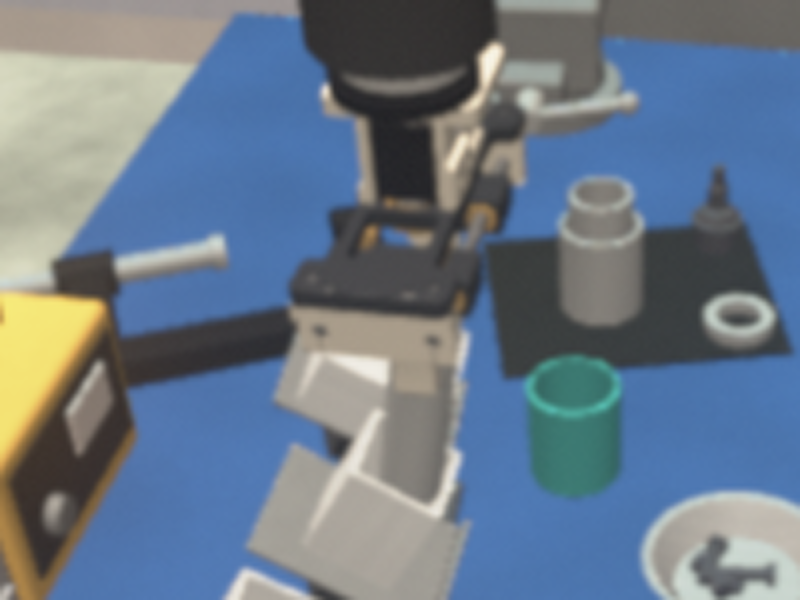

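```bash
cat > tilt.py <<'E'
from binfit import *
def tilt(c,rad,p0,zlo,zhi,yr,t0=0.,dbg=True):
    # fit cylinder: axis point at height zm, tilt in x and y
    uv,P=cloud(c); zm=(zlo+zhi)/2
    p=np.array([p0[0],p0[1],t0,0.])
    for it in range(5):
        a=np.array([-np.sin(p[2]),p[3],np.cos(p[2])]); a/=np.linalg.norm(a); o=np.array([p[0],p[1],zm])
        def rd(Q,p):
            a=np.array([-np.sin(p[2]),p[3],np.cos(p[2])]); a/=np.linalg.norm(a); v=Q-np.array([p[0],p[1],zm]); return np.linalg.norm(v-np.outer(v@a,a),axis=1)-rad
        m=(abs(rd(P,p))<(.008 if it<3 else .004))&(P[:,2]>zlo)&(P[:,2]<zhi)&(abs(P[:,1]-p0[1])<yr)
        Q=P[m]
        if len(Q)<20: print('few',len(Q)); return
        p=least_squares(lambda p:rd(Q,p),p,loss='soft_l1',f_scale=.001).x
    print('n',len(Q),'axis at z',round(zm,4),p[:2].round(4),'tilt x',np.degrees(p[2]).round(1),'tilt y',np.degrees(p[3]).round(1),'res',abs(rd(Q,p)).mean().round(5))
    return p
E
python3 - <<'E'
from tilt import *
c=capture('side')
tilt(c,.019,(.54,.087),.19,.265,.022,.15)
E
```

```text
n 377 axis at z 0.2275 [0.5428 0.0855] tilt x 10.1 tilt y 1.0 res 0.00073
```

Emit:
{"api": "step_arm", "payload": {
  "motion": [
    [0.034,0.007,0,0.001,0],
    [0.034,0.014,0,0.003,0],
    [0.034,0.021,0,0.005,0],
    [0.034,0.028,0,0.008,0],
    [0.034,0.034,0,0.011,0]
  ]
}}

```text
time_s: 9.1
tcp_pos: [0.4988, 0.0868, 0.2734]
eef_rot: [-180.0, 0.0, -180.0]
contact_force: [2.0, -0.2, -2.7]
gripper_width: 0.0362
```

Run:
```python
from look import *
from tilt import *
c=look('s7.png')
tilt(c,.019,(.525,.087),.18,.25,.022,.4)
```

```text
t 9.15 [0.4981 0.0867 0.2731] F [-0.7 -0.5 -3.1] w 0.0366
n 397 axis at z 0.215 [0.5291 0.0853] tilt x 29.3 tilt y 0.9 res 0.00076
```

View pics/s7.png

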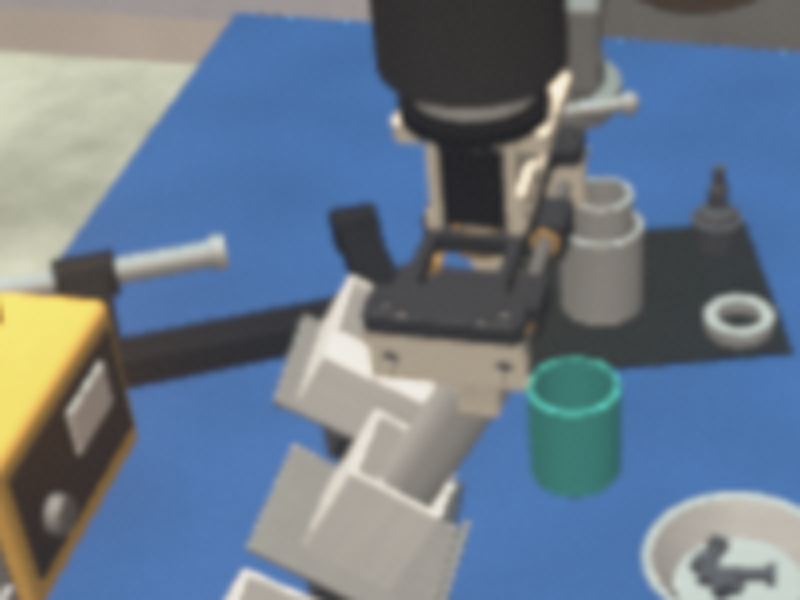

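Emit:
{"api": "step_arm", "payload": {
  "motion": [
    [0.034,-0.006,0,0.008,0],
    [0.034,-0.011,0,0.016,0],
    [0.034,-0.015,0,0.024,0],
    [0.034,-0.02,0,0.032,0],
    [0.034,-0.024,0,0.039,0]
  ]
}}

```text
time_s: 9.78
tcp_pos: [0.5236, 0.0868, 0.2338]
eef_rot: [-180.0, -0.0, -180.0]
contact_force: [0.5, -0.2, -2.1]
gripper_width: 0.0365
```

Run:
```python
from look import *
from tilt import *
c=look('s8.png')
tilt(c,.019,(.54,.087),.175,.225,.022,.5)
```

```text
t 9.825 [0.5236 0.0868 0.2329] F [ 1.8  0.1 -4.8] w 0.0364
n 173 axis at z 0.2 [0.5395 0.0859] tilt x 28.4 tilt y 0.4 res 0.00086
```

View pics/s8.png

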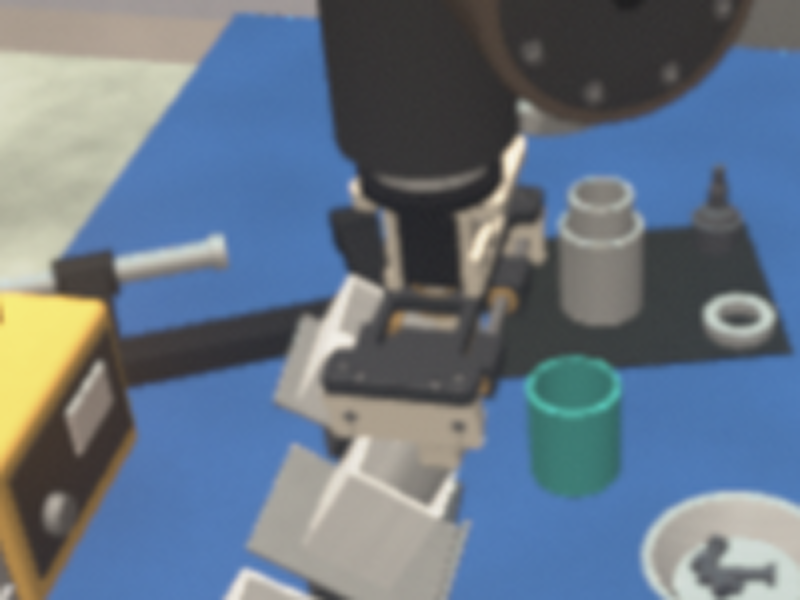

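Emit:
{"api": "step_arm", "payload": {
  "motion": [
    [0.056,0,0,0,0],
    [0.056,0,0,0,0],
    [0.056,0,0,0,0],
    [0.056,0,0,0,0],
    [0.056,0,0,-0.01,0]
  ]
}}

```text
time_s: 10.45
tcp_pos: [0.5229, 0.0868, 0.2445]
eef_rot: [-180.0, -0.1, -180.0]
contact_force: [-0.8, -0.3, 0.5]
gripper_width: 0.0561
```

Emit:
{"api": "step_arm", "payload": {
  "motion": [
    [0.06,0,0,-0.03,0],
    [0.06,0,0,-0.06,0],
    [0.07,0,0,-0.09,0],
    [0.07,0,-0.04,-0.1,0],
    [0.07,0,-0.09,-0.1,0]
  ]
}}

```text
time_s: 11.08
tcp_pos: [0.5238, -0.0034, 0.3466]
eef_rot: [180.0, 0.2, -179.8]
contact_force: [1.9, -0.5, 0.2]
gripper_width: 0.0701
```

Run:
```python
from look import *
from tilt import *
c=look('s9.png')
p=tilt(c,.019,(.53,.087),.175,.24,.022,.5)
uv,P=cloud(c)
b=fit('small',P); print(np.round(b,4))
Rb,t=frame(b[0],b[1],b[2],b[3])
a=np.array([-np.sin(p[2]),p[3],np.cos(p[2])]); o=np.array([p[0],p[1],.2075]); v=P-o
q=(P-t)@Rb; m=(np.hypot(q[:,0]+.007,q[:,1])<.023)&(q[:,2]>.08)&(q[:,2]<.15)
print('top along bin axis',np.percentile(q[m][:,2],[90,95,99,100]).round(4), 'want .124')
```

```text
t 11.125 [ 0.5229 -0.0079  0.3462] F [-0.7 -2.9 -0.2] w 0.0698
n 434 axis at z 0.2075 [0.5329 0.0858] tilt x 29.6 tilt y 1.6 res 0.00131
[5.8620e-01 8.8000e-02 1.3280e-01 3.7162e+00 8.6500e+02 1.7000e-03]
top along bin axis [0.1187 0.1191 0.1203 0.1209] want .124
```

View pics/s9.png

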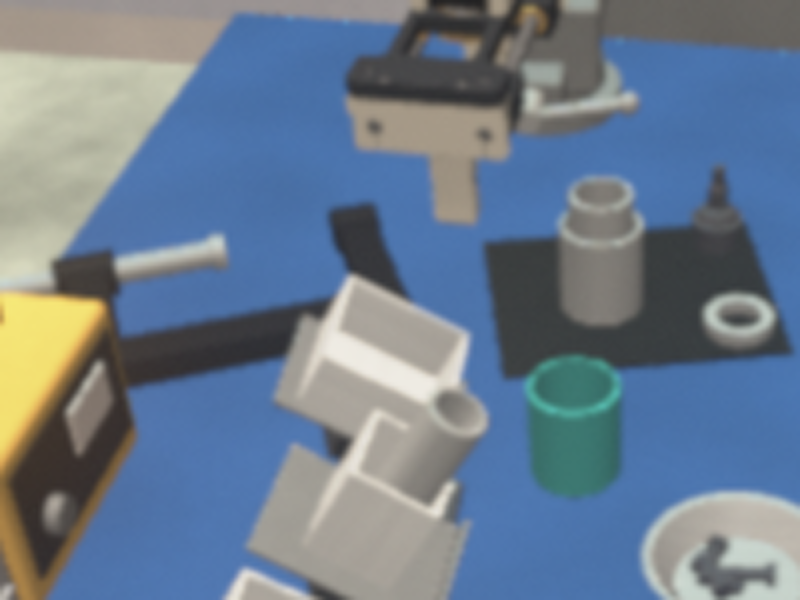

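```bash
cat > rim.py <<'E'
from binfit import *
def rim(c,p0,z0,rr,dz=.005):
    uv,P=cloud(c)
    q=P[(np.hypot(P[:,0]-p0[0],P[:,1]-p0[1])<rr+.015)&(abs(P[:,2]-z0)<dz)&(np.hypot(P[:,0]-p0[0],P[:,1]-p0[1])>rr-.014)]
    if len(q)<8: print('few',len(q)); return
    s=least_squares(lambda p:np.hypot(q[:,0]-p[0],q[:,1]-p[1])-(rr-.002),p0,loss='soft_l1',f_scale=.001); print(len(q),s.x.round(4),'res',np.median(abs(s.fun)).round(4),'z',np.median(q[:,2]).round(4)); return s.x
E
python3 - <<'E'
from rim import *
for cam in('top','side'):
    c=capture(cam)
    rim(c,(.507,-.35),.112,.0265); rim(c,(.507,-.35),.084,.0345)
    if cam=='top': save(c,'t1.png',(330,90,470,220),5)
E
```

```text
116 [ 0.5074 -0.3491] res 0.0012 z 0.1112
158 [ 0.5074 -0.3493] res 0.0017 z 0.0834
68 [ 0.5073 -0.3492] res 0.0016 z 0.1115
99 [ 0.5083 -0.3505] res 0.0036 z 0.0842
```

View pics/t1.png

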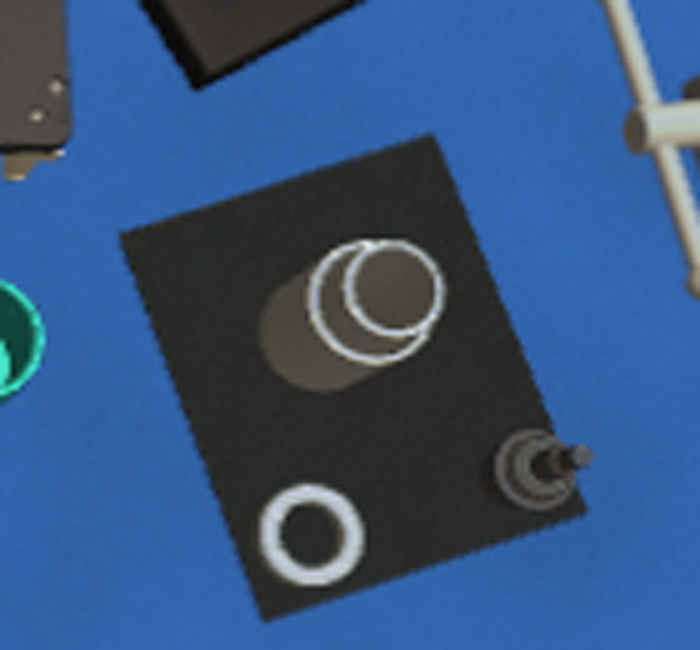

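Emit:
{"api": "step_arm", "payload": {
  "motion": [
    [0.08,0.003,-0.05,0,0],
    [0.08,0.006,-0.105,0,0],
    [0.08,0.01,-0.16,0.01,0],
    [0.08,0.014,-0.215,0.03,0],
    [0.08,0.0165,-0.27,0.06,0]
  ]
}}

```text
time_s: 11.85
tcp_pos: [0.5078, -0.2741, 0.2855]
eef_rot: [-180.0, 0.2, -179.9]
contact_force: [0.7, -0.6, -0.6]
gripper_width: 0.0799
```

Emit:
{"api": "step_arm", "payload": {
  "motion": [
    [0.08,0,-0.04,0.04,0],
    [0.08,0,-0.0757,0.08,0],
    [0.08,0,-0.0757,0.12,0],
    [0.08,0,-0.0757,0.155,0],
    [0.08,0,-0.0757,0.177,0]
  ]
}}

```text
time_s: 12.48
tcp_pos: [0.5071, -0.3479, 0.1059]
eef_rot: [180.0, -0.1, -179.9]
contact_force: [1.2, 0.3, -0.3]
gripper_width: 0.08
```

Emit:
{"api": "step_arm", "payload": {
  "motion": [
    [0.049,0,0,0,0],
    [0.049,0,0,0,0],
    [0.049,0,0,0,0],
    [0.049,0,0,0,0],
    [0.049,0,0,0,0]
  ],
  "newtons": 30
}}

```text
time_s: 13.1
tcp_pos: [0.5081, -0.3492, 0.1091]
eef_rot: [-179.9, 0.1, -179.9]
contact_force: [0.7, -1.1, 5.6]
gripper_width: 0.0514
```

Emit:
{"api": "step_arm", "payload": {
  "motion": [
    [0.049,0,0,0,0],
    [0.049,0,0,-0.01,0],
    [0.049,0,0,-0.03,0],
    [0.049,0,0,-0.06,0],
    [0.049,0,0,-0.09,0]
  ]
}}

```text
time_s: 13.72
tcp_pos: [0.5062, -0.348, 0.1978]
eef_rot: [179.9, -0.1, -180.0]
contact_force: [0.1, 0.2, -6.1]
gripper_width: 0.0516
```

Run:
```python
from look import *
from rim import *
c=look('s10.png',(190,20,350,150),5)
```

```text
t 13.775 [ 0.5079 -0.3491  0.2026] F [ 2.9 -1.4  0.2] w 0.051
```

View pics/s10.png

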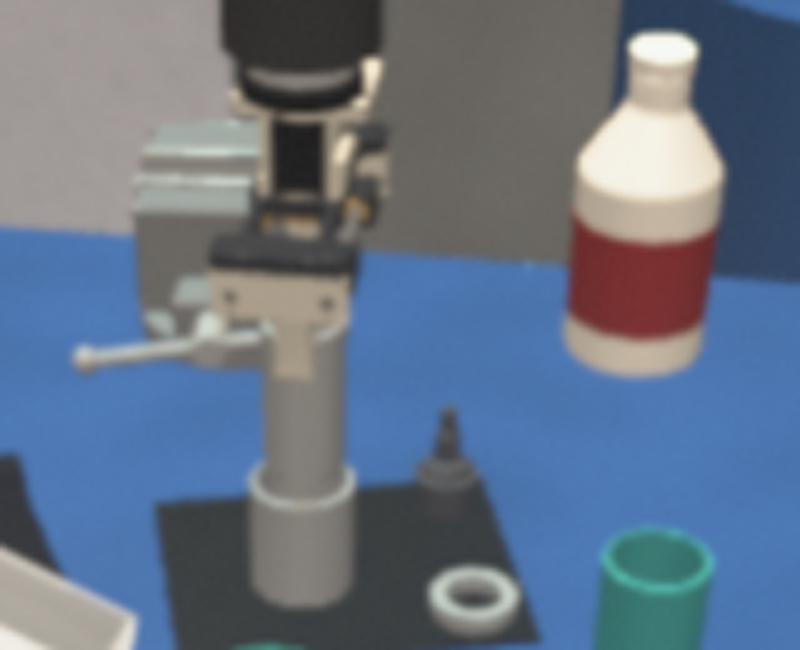

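Emit:
{"api": "step_arm", "payload": {
  "motion": [
    [0.049,0,0.02,-0.05,0],
    [0.049,-0.01,0.06,-0.1,0],
    [0.049,-0.02,0.11,-0.14,0],
    [0.049,-0.03,0.16,-0.167,0],
    [0.049,-0.04,0.21,-0.167,0]
  ]
}}

```text
time_s: 14.4
tcp_pos: [0.5474, -0.1368, 0.3669]
eef_rot: [180.0, 0.2, -180.0]
contact_force: [1.2, 0.4, -5.0]
gripper_width: 0.0519
```

Emit:
{"api": "step_arm", "payload": {
  "motion": [
    [0.049,-0.01,0.05,0,0],
    [0.049,-0.02,0.1,0,0],
    [0.049,-0.03,0.15,0,0],
    [0.049,-0.036,0.2,0,0],
    [0.049,-0.036,0.25,0,0]
  ]
}}

```text
time_s: 15.02
tcp_pos: [0.582, 0.1132, 0.3633]
eef_rot: [-180.0, -0.1, -180.0]
contact_force: [1.2, -0.4, -5.1]
gripper_width: 0.0517
```

Emit:
{"api": "step_arm", "payload": {
  "motion": [
    [0.049,0,0.05,0,0],
    [0.049,0,0.09,0,-0.03],
    [0.049,0,0.115,0,-0.065],
    [0.049,0,0.12,0,-0.065],
    [0.049,0,0.12,0.02,-0.065]
  ]
}}

```text
time_s: 15.65
tcp_pos: [0.5831, 0.2316, 0.3455]
eef_rot: [180.0, 0.1, -176.2]
contact_force: [0.5, -0.5, -5.7]
gripper_width: 0.0513
```

Run:
```python
from look import *
from tilt import *
c=look('s11.png',(80,80,280,230))
tilt(c,.0265,(.583,.231),.26,.33,.03,0)
uv,P=cloud(c); print(np.round(fit('medium',P),4)); 
m=(np.hypot(P[:,0]-.583,P[:,1]-.231)<.029)&(P[:,2]>.215); print('bottom',np.sort(P[m][:,2])[:5])
print(r.get_state()['eef_rot'])
```

```text
t 15.7 [0.5816 0.2309 0.3414] F [ -2.1  -0.9 -10.3] w 0.051
n 681 axis at z 0.295 [0.584  0.2307] tilt x -0.2 tilt y 1.2 res 0.00068
[6.1200e-01 2.3340e-01 1.2950e-01 4.0642e+00 1.6540e+03 1.0000e-04]
bottom [0.24672167 0.24720383 0.24816759 0.24820852 0.24865172]
[-179.95611255   -0.20721196 -176.25923591]
```

View pics/s11.png

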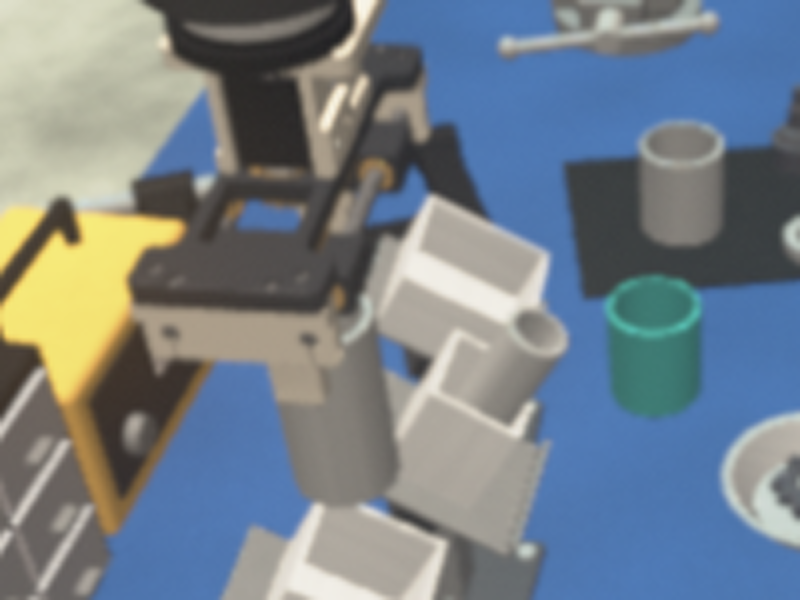

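Emit:
{"api": "step_arm", "payload": {
  "motion": [
    [0.049,0.001,0,0.02,0],
    [0.049,0.001,0,0.04,0],
    [0.049,0.001,0,0.06,0],
    [0.049,0.001,0,0.075,0],
    [0.049,0.001,0,0.082,0]
  ]
}}

```text
time_s: 16.32
tcp_pos: [0.5815, 0.2307, 0.2619]
eef_rot: [-180.0, -0.1, -176.3]
contact_force: [-0.2, -0.2, -4.2]
gripper_width: 0.0511
```

Emit:
{"api": "step_arm", "payload": {
  "motion": [
    [0.049,0,0,0.003,0],
    [0.049,0,0,0.006,0],
    [0.049,0.006,0,0.007,0],
    [0.049,0.012,0,0.007,0],
    [0.049,0.018,0,0.007,0]
  ],
  "newtons": 10
}}

```text
time_s: 16.95
tcp_pos: [0.5638, 0.2303, 0.2566]
eef_rot: [180.0, 0.1, -176.2]
contact_force: [2.4, -0.8, -1.4]
gripper_width: 0.0513
```

Run:
```python
from look import *
from tilt import *
c=look('s12.png',(80,80,280,230))
tilt(c,.0265,(.577,.231),.18,.24,.03,.15)
```

```text
t 17.0 [0.5631 0.2302 0.2566] F [ 0.6 -0.1 -3.4] w 0.0515
n 429 axis at z 0.21 [0.5722 0.2305] tilt x 10.6 tilt y -0.4 res 0.00063
```

View pics/s12.png

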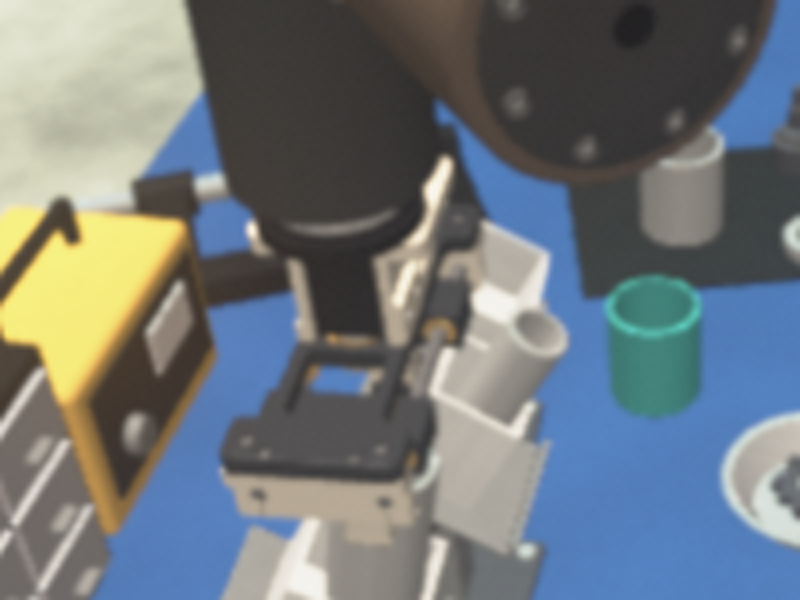

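Emit:
{"api": "step_arm", "payload": {
  "motion": [
    [0.049,0.007,0,0.001,0],
    [0.049,0.014,0,0.002,0],
    [0.049,0.021,0,0.004,0],
    [0.049,0.027,0,0.006,0],
    [0.049,0.032,0,0.008,0]
  ]
}}

```text
time_s: 17.62
tcp_pos: [0.5314, 0.2281, 0.2476]
eef_rot: [180.0, 0.0, -176.2]
contact_force: [1.9, 0.9, -0.8]
gripper_width: 0.0517
```

Run:
```python
from look import *
from tilt import *
c=look('s13.png',(80,80,280,230))
tilt(c,.0265,(.557,.231),.18,.23,.03,.5)
```

```text
t 17.675 [0.5309 0.228  0.2474] F [ 0.9  0.6 -1.3] w 0.0514
n 392 axis at z 0.205 [0.5568 0.2293] tilt x 33.3 tilt y -2.4 res 0.0007
```

View pics/s13.png

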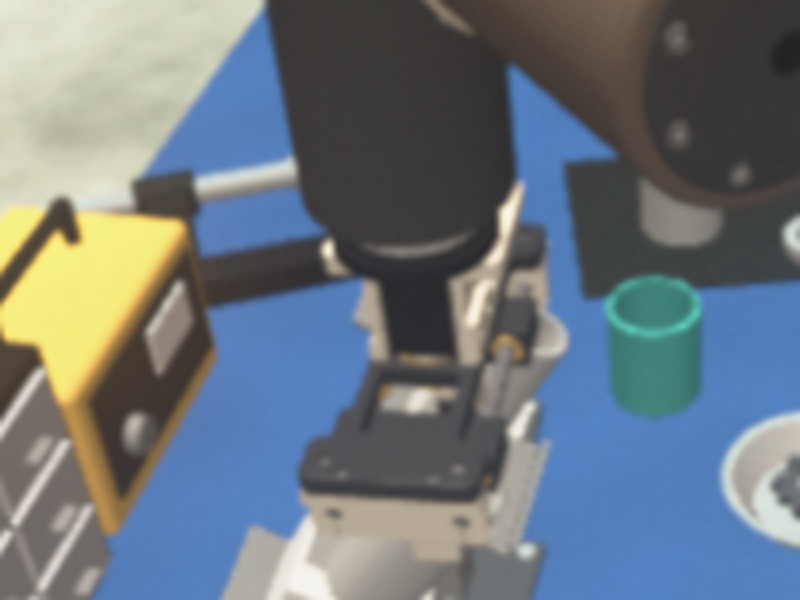

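Emit:
{"api": "step_arm", "payload": {
  "motion": [
    [0.049,-0.006,0,0.007,0],
    [0.049,-0.011,0,0.014,0],
    [0.049,-0.016,0,0.022,0],
    [0.049,-0.02,0,0.029,0],
    [0.049,-0.024,0,0.036,0]
  ]
}}

```text
time_s: 18.3
tcp_pos: [0.5563, 0.2297, 0.2112]
eef_rot: [-180.0, 0.0, -176.2]
contact_force: [-3.6, -0.1, 12.3]
gripper_width: 0.0517
```

Run:
```python
from look import *
from tilt import *
c=look('s14.png',(80,100,280,250))
tilt(c,.0265,(.565,.231),.165,.21,.03,.5)
```

```text
t 18.35 [0.5566 0.2297 0.211 ] F [ 2.   0.2 -3.4] w 0.0512
n 114 axis at z 0.1875 [0.5704 0.2309] tilt x 31.2 tilt y 1.1 res 0.00087
```

View pics/s14.png

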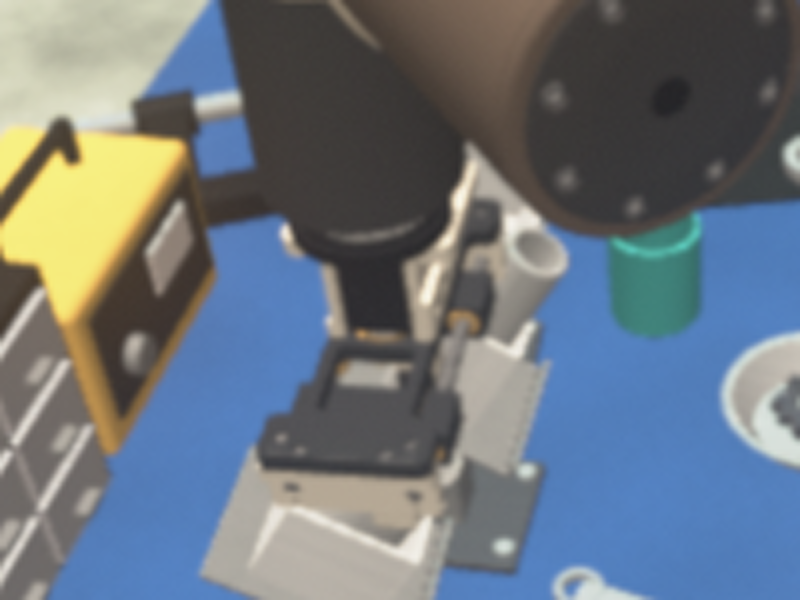

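Emit:
{"api": "step_arm", "payload": {
  "motion": [
    [0.066,0,0,0,0],
    [0.066,0,0,0,0],
    [0.066,0,0,0,0],
    [0.066,0,0,-0.005,0],
    [0.066,0,0,-0.03,0]
  ]
}}

```text
time_s: 18.98
tcp_pos: [0.5549, 0.2292, 0.2409]
eef_rot: [-179.9, -0.1, -176.2]
contact_force: [1.0, -0.0, 0.6]
gripper_width: 0.0663
```

Emit:
{"api": "step_arm", "payload": {
  "motion": [
    [0.07,0,0,-0.04,0],
    [0.08,0,0,-0.08,0],
    [0.08,0,0,-0.11,0],
    [0.08,0,-0.04,-0.125,0],
    [0.08,0,-0.09,-0.125,0.065]
  ]
}}

```text
time_s: 19.6
tcp_pos: [0.5621, 0.1397, 0.3686]
eef_rot: [179.9, 0.2, -179.9]
contact_force: [1.0, 0.0, -0.4]
gripper_width: 0.0798
```

Run:
```python
from look import *
from tilt import *
c=look('s15.png',(80,100,280,250))
p=tilt(c,.0265,(.555,.231),.18,.22,.03,.5)
uv,P=cloud(c)
Rb,t=frame(.6122,.2333,.1295,4); q=(P-t)@Rb
m=(np.hypot(q[:,0]+.007,q[:,1])<.03)&(q[:,2]>.075)&(q[:,2]<.13)
print('top along axis',np.percentile(q[m][:,2],[50,90,99,100]).round(4),'want .102')
```

```text
t 19.65 [0.5615 0.1348 0.3685] F [-1.4 -2.4 -0.8] w 0.0798
n 576 axis at z 0.2 [0.5622 0.2311] tilt x 29.0 tilt y -1.8 res 0.00171
top along axis [0.0918 0.1016 0.1036 0.1063] want .102
```

View pics/s15.png

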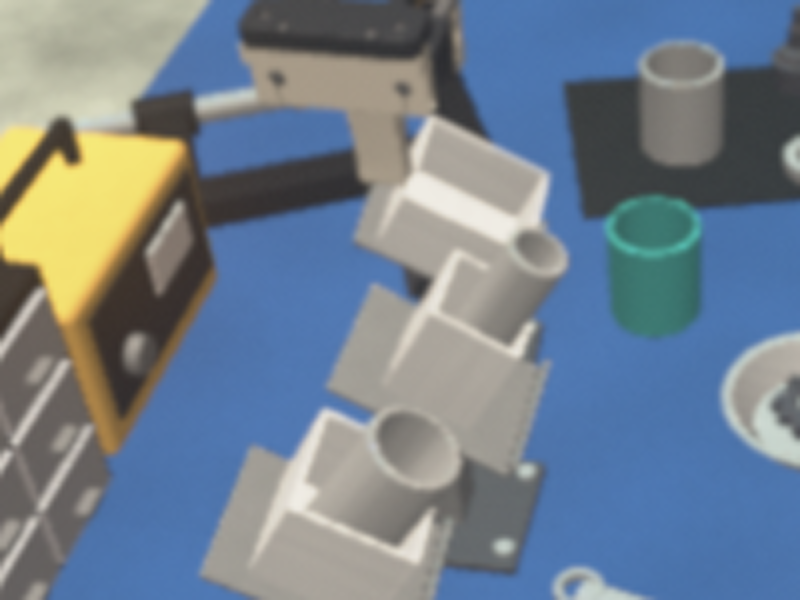

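Run:
```python
from rim import *
for cam in('top','side'):
    c=capture(cam); rim(c,(.507,-.35),.084,.0345)
print(np.round(fit('large',cloud(c)[1]),4), r.get_state()['time_s'])
```

```text
146 [ 0.507 -0.349] res 0.0012 z 0.0832
92 [ 0.5074 -0.3491] res 0.0013 z 0.0831
[ 6.1810e-01 -5.1900e-02  1.3000e-01  4.8959e+00  1.0340e+03  3.0000e-04] 19.75
```

Emit:
{"api": "step_arm", "payload": {
  "motion": [
    [0.0876,0,-0.05,0,0],
    [0.0876,0.01,-0.105,0,0],
    [0.0876,0.02,-0.16,0,0],
    [0.0876,0.03,-0.215,0,0],
    [0.0876,0.04,-0.27,0,0]
  ]
}}

```text
time_s: 20.38
tcp_pos: [0.5216, -0.1312, 0.3671]
eef_rot: [180.0, 0.0, -179.9]
contact_force: [1.3, -0.5, -0.1]
gripper_width: 0.0874
```

Emit:
{"api": "step_arm", "payload": {
  "motion": [
    [0.0876,0.005,-0.05,0.02,0],
    [0.0876,0.01,-0.1,0.05,0],
    [0.0876,0.015,-0.15,0.08,0],
    [0.0876,0.015,-0.2,0.11,0],
    [0.0876,0.015,-0.218,0.15,0]
  ]
}}

```text
time_s: 21.0
tcp_pos: [0.5075, -0.3504, 0.2161]
eef_rot: [-180.0, 0.1, 180.0]
contact_force: [0.6, 0.8, -0.5]
gripper_width: 0.0875
```

Emit:
{"api": "step_arm", "payload": {
  "motion": [
    [0.0876,0,0,0.04,0],
    [0.0876,0,0,0.08,0],
    [0.0876,0,0,0.11,0],
    [0.0876,0,0,0.13,0],
    [0.0876,0,0,0.144,0]
  ]
}}

```text
time_s: 21.62
tcp_pos: [0.5073, -0.3477, 0.0716]
eef_rot: [180.0, -0.1, -179.9]
contact_force: [0.1, 0.0, 0.4]
gripper_width: 0.0877
```

Emit:
{"api": "step_arm", "payload": {
  "motion": [
    [0.065,0,0,0,0],
    [0.065,0,0,0,0],
    [0.065,0,0,0,0],
    [0.065,0,0,0,0],
    [0.065,0,0,0,0]
  ],
  "newtons": 30
}}

```text
time_s: 22.25
tcp_pos: [0.5079, -0.3487, 0.0738]
eef_rot: [-179.9, 0.1, -179.9]
contact_force: [0.1, -2.7, 6.1]
gripper_width: 0.0691
```

Emit:
{"api": "step_arm", "payload": {
  "motion": [
    [0.065,0,0,-0.02,0],
    [0.065,0,0,-0.05,0],
    [0.065,0,0,-0.09,0],
    [0.065,0,0,-0.13,0],
    [0.065,0,0,-0.17,0]
  ]
}}

```text
time_s: 22.88
tcp_pos: [0.5059, -0.3471, 0.2423]
eef_rot: [179.9, -0.2, -180.0]
contact_force: [1.1, -0.6, -4.5]
gripper_width: 0.0693
```

```bash
python3 look.py s16.png
```

```text
t 22.925 [ 0.5079 -0.3487  0.2488] F [ 2.6 -2.   2.1] w 0.0691
```

View pics/s16.png

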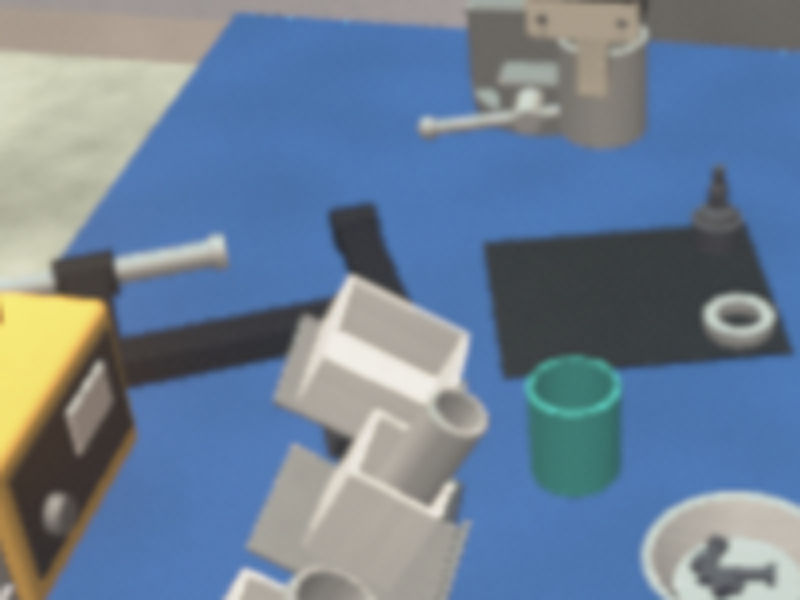

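Emit:
{"api": "step_arm", "payload": {
  "motion": [
    [0.065,-0.01,0.02,-0.025,0],
    [0.065,-0.03,0.06,-0.047,0],
    [0.065,-0.05,0.11,-0.047,0],
    [0.065,-0.07,0.16,-0.047,0],
    [0.065,-0.08,0.21,-0.047,-0.04]
  ]
}}

```text
time_s: 23.55
tcp_pos: [0.5864, -0.1358, 0.2877]
eef_rot: [179.9, -0.2, -177.6]
contact_force: [1.0, -0.1, -4.8]
gripper_width: 0.0695
```

Emit:
{"api": "step_arm", "payload": {
  "motion": [
    [0.065,-0.004,0.045,0,-0.051],
    [0.065,-0.006,0.075,0,-0.051],
    [0.065,-0.006,0.085,0,-0.051],
    [0.065,-0.006,0.085,0,-0.051]
  ]
}}

```text
time_s: 24.05
tcp_pos: [0.5887, -0.0525, 0.2887]
eef_rot: [180.0, -0.1, -174.7]
contact_force: [-0.0, -0.8, -4.7]
gripper_width: 0.0695
```

Run:
```python
from look import *
from tilt import *
c=look('s17.png',(120,40,320,190))
tilt(c,.0345,(.596,-.054),.23,.27,.04,0)
uv,P=cloud(c); print(np.round(fit('large',P),4)); 
m=(np.hypot(P[:,0]-.596,P[:,1]+.054)<.037)&(P[:,2]>.205); print('bottom',np.sort(P[m][:,2])[:5])
print(r.get_state()['eef_rot'])
```

```text
t 24.1 [ 0.5889 -0.0532  0.289 ] F [ 0.5 -0.4 -4.9] w 0.0694
n 350 axis at z 0.25 [ 0.589  -0.0535] tilt x -0.8 tilt y -0.1 res 0.00099
[ 6.188e-01 -5.170e-02  1.303e-01  5.174e+00  1.012e+03  3.000e-04]
bottom [0.21909743 0.22015106 0.22080275 0.22142968 0.22207097]
[ 1.79991585e+02 -8.49355430e-02 -1.74732522e+02]
```

View pics/s17.png

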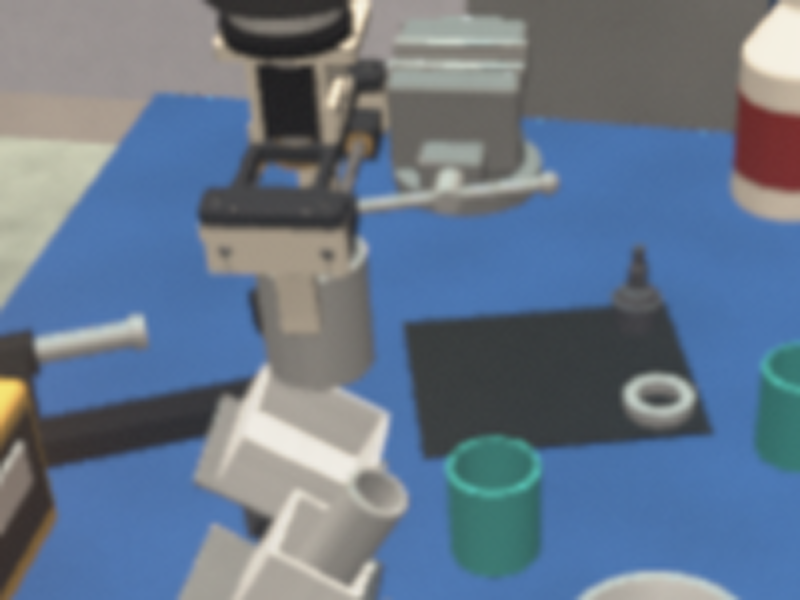

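Emit:
{"api": "step_arm", "payload": {
  "motion": [
    [0.065,-0.007,-0.001,0.005,0],
    [0.065,-0.007,-0.001,0.025,0],
    [0.065,-0.007,-0.001,0.045,0],
    [0.065,-0.007,-0.001,0.06,0],
    [0.065,-0.007,-0.001,0.072,0]
  ]
}}

```text
time_s: 24.72
tcp_pos: [0.5965, -0.0539, 0.2167]
eef_rot: [-180.0, -0.0, -174.8]
contact_force: [0.4, 0.2, -4.9]
gripper_width: 0.0694
```

Run:
```python
from look import *
from tilt import *
c=look('s18.png',(140,70,300,190),5)
tilt(c,.0345,(.596,-.054),.175,.21,.04,0)
```

```text
t 24.775 [ 0.5958 -0.0537  0.2151] F [-0.9 -0.5 -8.5] w 0.0692
n 231 axis at z 0.1925 [ 0.5968 -0.0547] tilt x -0.6 tilt y 0.6 res 0.00092
```

View pics/s18.png

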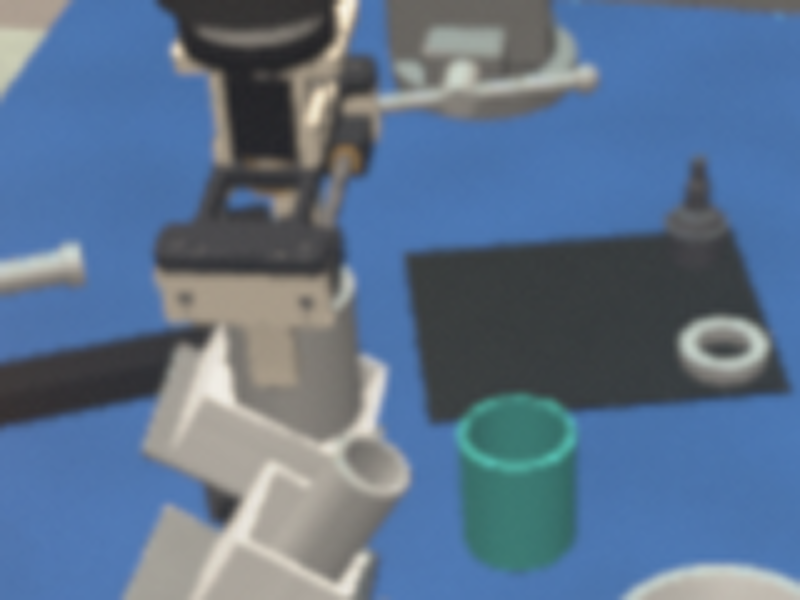

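Emit:
{"api": "step_arm", "payload": {
  "motion": [
    [0.065,0,0,0.003,0],
    [0.065,0,0,0.006,0],
    [0.065,0.006,0,0.006,0],
    [0.065,0.012,0,0.005,0],
    [0.065,0.018,0,0.005,0]
  ],
  "newtons": 10
}}

```text
time_s: 25.4
tcp_pos: [0.5804, -0.055, 0.2152]
eef_rot: [-180.0, 0.3, -174.7]
contact_force: [4.7, -1.1, 3.1]
gripper_width: 0.0699
```

Run:
```python
from look import *
from tilt import *
c=look('s19.png',(140,70,300,190),5)
tilt(c,.0345,(.585,-.054),.175,.21,.04,.2)
```

```text
t 25.45 [ 0.5793 -0.055   0.2149] F [ 2.6 -0.1  3.5] w 0.0696
n 222 axis at z 0.1925 [ 0.5849 -0.0552] tilt x 9.0 tilt y 0.3 res 0.00095
```

View pics/s19.png

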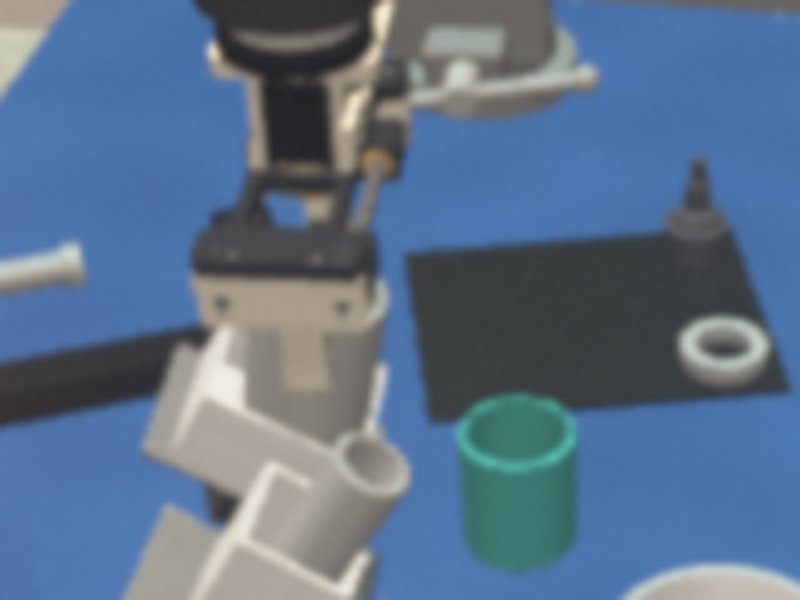

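Run:
```python
from look import *
from tilt import *
c=look('s20.png',(175,125,235,170),13)
b=fit('large',cloud(c)[1]); print(np.round(b,4))
# project the inner-lip corners to the image
h,d=.042,.045
T=np.linalg.inv(np.array(c['pose'])); K=np.array([[c['fx'],0,c['cx']],[0,c['fy'],c['cy']],[0,0,1]])
Rb,t=frame(b[0],b[1],b[2],b[3])
im=cv2.resize(c['image'][125:170,175:235,::-1],None,fx=13,fy=13,interpolation=cv2.INTER_CUBIC)
def pr(X): return (cv2.projectPoints(np.array(X),cv2.Rodrigues(T[:3,:3])[0],T[:3,3],K,np.array(c['D'],float))[0].reshape(-1,2)+.5-[175,125])*13
for hh,col in((h,(0,0,255)),(h+.003,(0,255,0))):
    q=np.array([[-hh,-hh,d],[-hh,hh,d],[hh,hh,d],[hh,-hh,d]])@Rb.T+t
    cv2.polylines(im,[pr(q).astype(int).reshape(-1,1,2)],True,col,1)
p=tilt(c,.0345,(.585,-.054),.175,.21,.04,.2)
a=np.array([-np.sin(p[2]),0,np.cos(p[2])]); o=np.array([p[0],p[1],.1925])
e1=np.array([np.cos(p[2]),0,np.sin(p[2])]); th=np.linspace(0,6.28,60)
for s,col in ((-.045,(255,0,0)),(-.05,(255,0,255))):
    q=o+s*a+.0345*(np.cos(th)[:,None]*e1+np.sin(th)[:,None]*np.array([0,1,0]))
    cv2.polylines(im,[pr(q).astype(int).reshape(-1,1,2)],True,col,1)
cv2.imwrite('pics/s20.png',im)
```

```text
t 25.5 [ 0.5793 -0.055   0.2146] F [ 4.2 -0.6  3.1] w 0.0693
[ 6.18300e-01 -5.59000e-02  1.36300e-01  1.94707e+01  5.89000e+02
  2.90000e-03]
n 219 axis at z 0.1925 [ 0.5841 -0.0551] tilt x 11.1 tilt y -0.2 res 0.00087
```

View pics/s20.png

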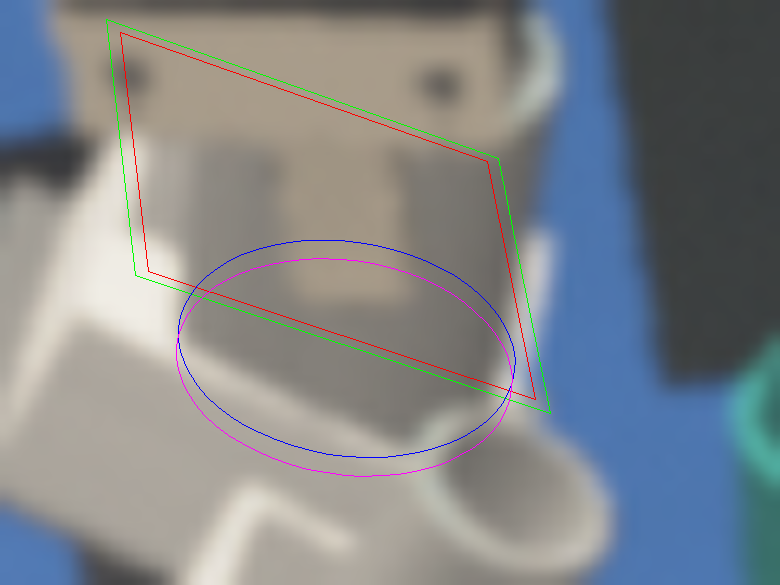

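```bash
cat > ov.py <<'E'
from look import *
from tilt import *
def ov(n,b,h,d,rad,L,p0,zlo,zhi,t0,crop,k,bottoms):
    c=look(n); x0,y0,x1,y1=crop
    T=np.linalg.inv(np.array(c['pose'])); K=np.array([[c['fx'],0,c['cx']],[0,c['fy'],c['cy']],[0,0,1]])
    Rb,t=frame(*b)
    im=cv2.resize(c['image'][y0:y1,x0:x1,::-1],None,fx=k,fy=k,interpolation=cv2.INTER_CUBIC)
    pr=lambda X:((cv2.projectPoints(np.array(X),cv2.Rodrigues(T[:3,:3])[0],T[:3,3],K,np.array(c['D'],float))[0].reshape(-1,2)+.5-[x0,y0])*k).astype(int).reshape(-1,1,2)
    for hh,col in((h,(0,0,255)),(h+.003,(0,255,0))):
        cv2.polylines(im,[pr(np.array([[-hh,-hh,d],[-hh,hh,d],[hh,hh,d],[hh,-hh,d]])@Rb.T+t)],True,col,1)
    p=tilt(c,rad,p0,zlo,zhi,.04,t0)
    a=np.array([-np.sin(p[2]),p[3],np.cos(p[2])]); o=np.array([p[0],p[1],(zlo+zhi)/2]); e1=np.array([np.cos(p[2]),0,np.sin(p[2])]); th=np.linspace(0,6.28,60)
    for s,col in zip(bottoms,((255,0,0),(255,0,255))):
        q=o+s*a; ob=(q-t)@Rb; print('axis pt in bin frame at s',s,ob.round(4))
        cv2.polylines(im,[pr(q+rad*(np.cos(th)[:,None]*e1+np.sin(th)[:,None]*np.array([0,1,0])))],True,col,1)
    cv2.imwrite('pics/'+n,im)
E
python3 - <<'E'
from ov import *
ov('s21.png',(.6185,-.0517,.1302,5.2),.042,.045,.0345,.08,(.585,-.054),.175,.21,.2,(175,125,235,170),13,(-.045,.035))
E
```

```text
t 25.55 [ 0.5793 -0.0549  0.2143] F [5.1 0.  2.2] w 0.07
n 224 axis at z 0.1925 [ 0.5842 -0.0554] tilt x 11.8 tilt y -0.2 res 0.0009
axis pt in bin frame at s -0.045 [-0.0128 -0.0012  0.0285]
axis pt in bin frame at s 0.035 [ 0.0122 -0.      0.1044]
```

View pics/s21.png

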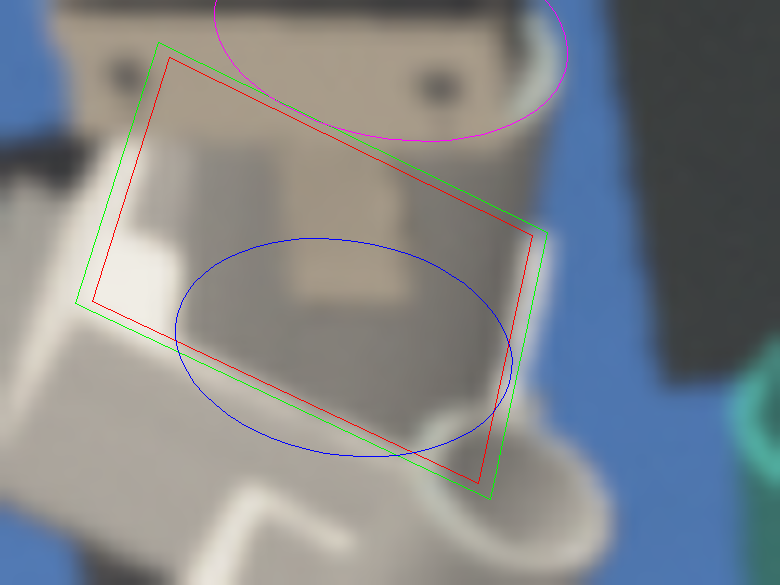

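Emit:
{"api": "step_arm", "payload": {
  "motion": [
    [0.065,0,0,0,0],
    [0.065,0,0,-0.004,0],
    [0.065,-0.004,0,-0.007,0],
    [0.065,-0.008,0,-0.007,0],
    [0.065,-0.008,0,-0.007,0]
  ],
  "newtons": 30
}}

```text
time_s: 26.18
tcp_pos: [0.5859, -0.0543, 0.2186]
eef_rot: [180.0, -0.1, -174.8]
contact_force: [0.7, 0.6, -4.7]
gripper_width: 0.069
```

Run:
```python
from ov import *
ov('s22.png',(.6185,-.0517,.1302,5.2),.042,.045,.0345,.08,(.593,-.054),.175,.21,.2,(175,115,235,160),13,(-.0385,.0415))
```

```text
t 26.225 [ 0.5859 -0.0543  0.2188] F [-0.9 -0.6 -5.1] w 0.0694
n 231 axis at z 0.1925 [ 0.5911 -0.0546] tilt x 9.2 tilt y 0.3 res 0.00094
axis pt in bin frame at s -0.0385 [-0.0064 -0.0011  0.0317]
axis pt in bin frame at s 0.0415 [0.0221 0.0005 0.1065]
```

View pics/s22.png

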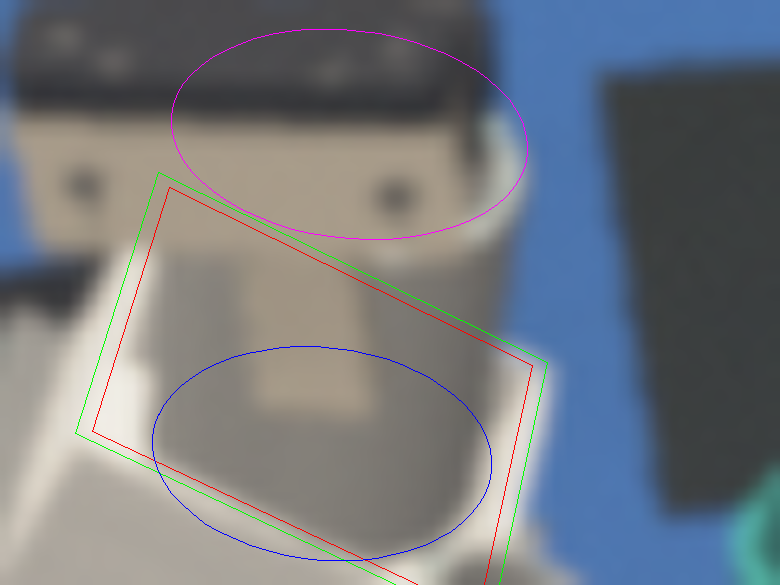

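Emit:
{"api": "step_arm", "payload": {
  "motion": [
    [0.065,-0.003,0,0.006,0],
    [0.065,-0.006,0,0.0125,0],
    [0.065,-0.006,0,0.0125,0]
  ]
}}

```text
time_s: 26.6
tcp_pos: [0.5921, -0.0537, 0.2061]
eef_rot: [-180.0, -0.1, -174.7]
contact_force: [-0.0, 0.4, -5.3]
gripper_width: 0.0691
```

Emit:
{"api": "step_arm", "payload": {
  "motion": [
    [0.065,0,0,0,0],
    [0.065,0.006,0,0,0],
    [0.065,0.012,0,0,0],
    [0.065,0.018,0,0,0],
    [0.065,0.024,0,0.001,0]
  ],
  "newtons": 10
}}

```text
time_s: 27.22
tcp_pos: [0.5692, -0.0559, 0.2074]
eef_rot: [-180.0, 0.2, -174.7]
contact_force: [2.8, -0.3, -0.4]
gripper_width: 0.0699
```

Run:
```python
from ov import *
ov('s23.png',(.6185,-.0517,.1302,5.2),.042,.045,.0345,.08,(.58,-.054),.165,.2,.4,(175,115,235,160),13,(-.035,.045))
```

```text
t 27.275 [ 0.568  -0.056   0.2069] F [ 0.8 -0.2 -1.3] w 0.0697
n 248 axis at z 0.1825 [ 0.5804 -0.0559] tilt x 24.1 tilt y -1.3 res 0.00088
axis pt in bin frame at s -0.035 [-0.0106 -0.0013  0.0296]
axis pt in bin frame at s 0.045 [-2.400e-03 -1.000e-04  1.092e-01]
```

View pics/s23.png

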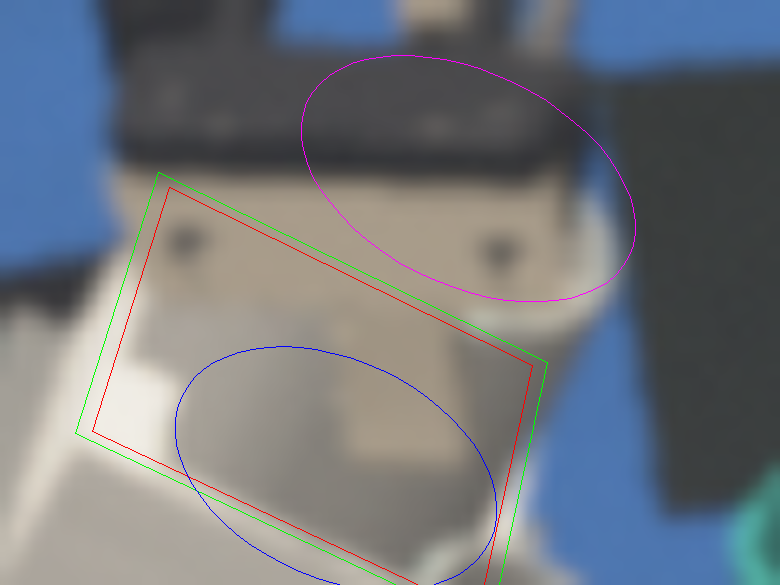

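Emit:
{"api": "step_arm", "payload": {
  "motion": [
    [0.065,-0.002,0,0.004,0],
    [0.065,-0.004,0,0.008,0],
    [0.065,-0.006,0,0.012,0],
    [0.065,-0.008,0,0.0155,0],
    [0.065,-0.008,0,0.0155,0]
  ]
}}

```text
time_s: 27.9
tcp_pos: [0.5762, -0.0552, 0.1898]
eef_rot: [-180.0, -0.1, -174.7]
contact_force: [2.9, -1.3, -4.4]
gripper_width: 0.0696
```

Run:
```python
from ov import *
ov('s24.png',(.6185,-.0517,.1302,5.2),.042,.045,.0345,.08,(.58,-.054),.16,.185,.5,(165,105,235,160),11,(-.025,.055))
```

```text
t 27.95 [ 0.576  -0.0552  0.1898] F [ 1.9 -0.2 -3.7] w 0.0696
n 164 axis at z 0.1725 [ 0.586  -0.0548] tilt x 24.8 tilt y 3.5 res 0.00113
axis pt in bin frame at s -0.025 [-0.0095 -0.0026  0.0281]
axis pt in bin frame at s 0.055 [-0.0018  0.0053  0.1075]
```

View pics/s24.png

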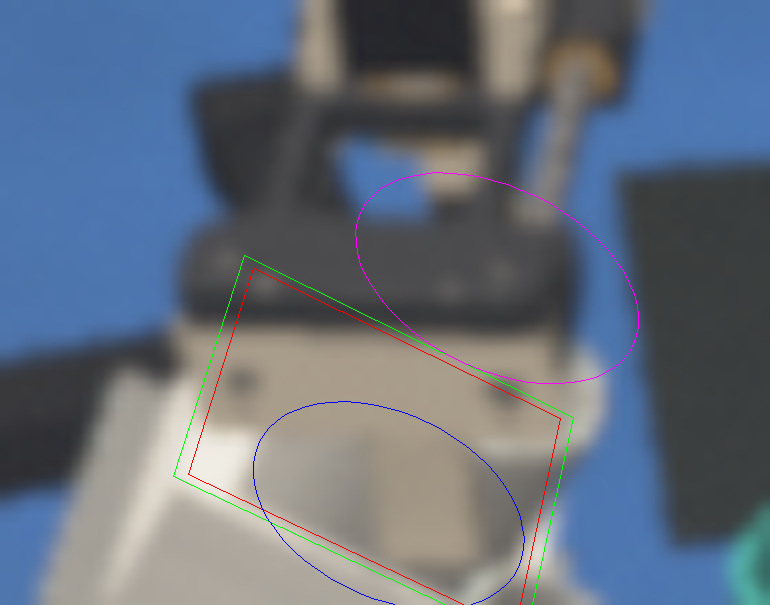

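Emit:
{"api": "step_arm", "payload": {
  "motion": [
    [0.065,-0.002,0,0.004,0],
    [0.084,-0.002,0,0.004,0],
    [0.084,-0.002,0,0.004,0],
    [0.084,-0.002,0,0.004,0],
    [0.084,-0.002,0,0.004,0]
  ]
}}

```text
time_s: 28.58
tcp_pos: [0.5785, -0.055, 0.1867]
eef_rot: [180.0, 0.0, -174.7]
contact_force: [0.4, -0.5, -0.1]
gripper_width: 0.0842
```

```bash
python3 look.py s25.png
```

```text
t 28.625 [ 0.5785 -0.055   0.1867] F [ 0.8 -0.1  0.3] w 0.0846
```

View pics/s25.png

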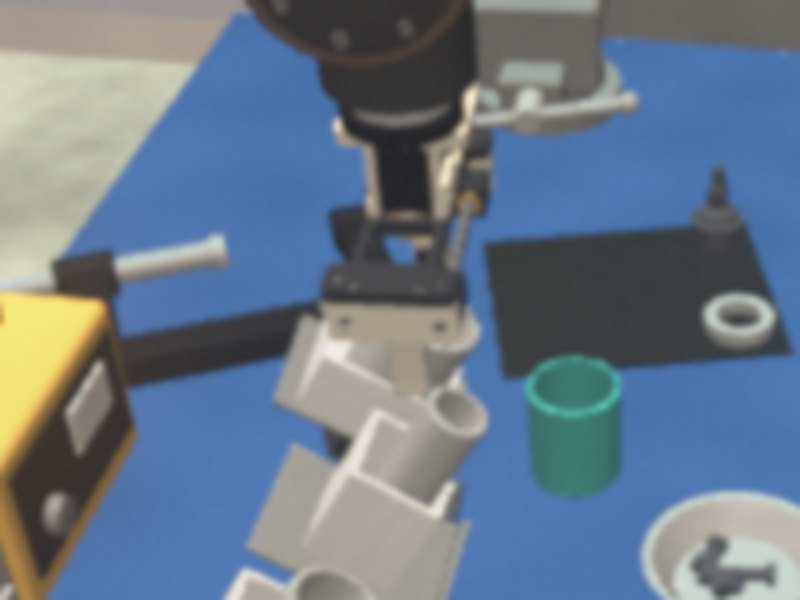

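Released; raise straight up and clear away.

Emit:
{"api": "step_arm", "payload": {
  "motion": [
    [0.086,0,0,-0.01,0],
    [0.086,0,0,-0.03,0],
    [0.086,0,0,-0.06,0],
    [0.086,0,0,-0.1,0],
    [0.086,0,0,-0.14,0]
  ]
}}

```text
time_s: 29.25
tcp_pos: [0.5784, -0.0551, 0.3287]
eef_rot: [-180.0, 0.0, -174.7]
contact_force: [1.1, 1.0, -0.3]
gripper_width: 0.0859
```

Emit:
{"api": "step_arm", "payload": {
  "motion": [
    [0.086,0.03,-0.04,0,0],
    [0.086,0.06,-0.09,0,0],
    [0.086,0.09,-0.14,0,0],
    [0.086,0.1,-0.19,0,0],
    [0.086,0.1,-0.24,0,0]
  ]
}}

```text
time_s: 29.88
tcp_pos: [0.5002, -0.3048, 0.3284]
eef_rot: [-180.0, 0.1, -174.7]
contact_force: [1.1, 0.7, 0.6]
gripper_width: 0.0861
```

Run:
```python
from look import *
from tilt import *
c=look('s26.png',(120,90,290,260),4); t=look('t2.png',(150,75,340,170),4,'top')
bs={'small':((.5888,.0887,.1295,1.5),.019,.124,.007),'medium':((.6122,.2333,.1295,4),.0265,.102,.007),'large':((.6185,-.0517,.1302,5.2),.0345,.08,.0075)}
for cam,cc in(('side',c),('top',t)):
    uv,P=cloud(cc)
    for n,(b,rad,L,off) in bs.items():
        Rb,o=frame(*b); q=(P-o)@Rb
        rr=np.hypot(q[:,0]+off,q[:,1]); m=(rr<rad+.003)&(rr>rad-.007)&(abs(q[:,2]-L)<.015)
        z=q[m][:,2]; k=q[m][z>np.percentile(z,97)-.003] if m.sum()>5 else q[:0]
        # plane of rim
        if len(k)>6:
            A=np.c_[k[:,0]+off,k[:,1],np.ones(len(k))]; s=np.linalg.lstsq(A,k[:,2],rcond=None)[0]
            print(cam,n,'want',L,'z pct',np.percentile(z,[80,95,99]).round(4),'rim',s.round(4),'n',len(k),'xy span',k[:,:2].min(0).round(4),k[:,:2].max(0).round(4))
```

```text
t 29.925 [ 0.5007 -0.3092  0.3273] F [ 2.1 -3.4  1.7] w 0.086
t 29.975 [ 0.5005 -0.3069  0.3268] F [ 0.2  0.2 -0.2] w 0.0858
side small want 0.124 z pct [0.1225 0.1237 0.1249] rim [0.0119 0.0012 0.1227] n 64 xy span [-0.0268 -0.0177] [0.009  0.0188]
side medium want 0.102 z pct [0.1013 0.1027 0.1041] rim [0.0282 0.0037 0.1017] n 99 xy span [-0.0348 -0.0258] [0.0165 0.0275]
side large want 0.08 z pct [0.0779 0.0794 0.081 ] rim [ 0.0068 -0.007   0.0786] n 78 xy span [-0.0425 -0.0318] [0.0236 0.0357]
top small want 0.124 z pct [0.123  0.1241 0.1258] rim [ 0.0087 -0.0047  0.1233] n 48 xy span [-0.0273 -0.0204] [0.0075 0.0161]
top medium want 0.102 z pct [0.1016 0.1031 0.1038] rim [ 0.0242 -0.0076  0.1016] n 69 xy span [-0.0322 -0.0264] [0.0164 0.025 ]
top large want 0.08 z pct [0.0786 0.08   0.0807] rim [-0.0002 -0.0023  0.0788] n 87 xy span [-0.0433 -0.0343] [0.0242 0.0313]
```

View pics/s26.png

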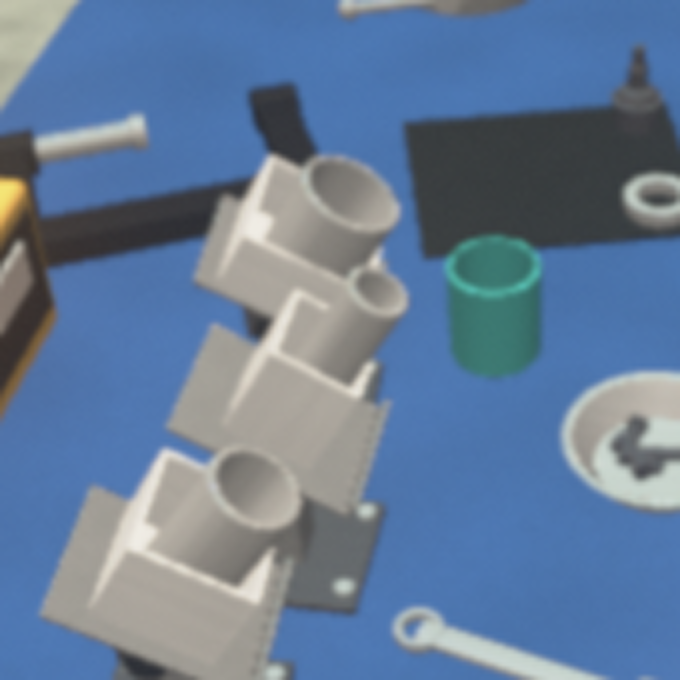

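View pics/t2.png

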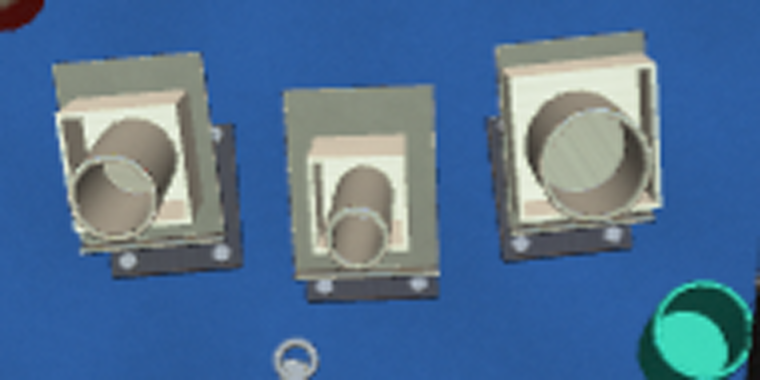

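Run:
```python
from binfit import *
cs=[capture('side'),capture('top')]
bs={'small':((.5888,.0887,.1295,1.5),.019,.124,.007,.07),'medium':((.6122,.2333,.1295,4),.0265,.102,.007,.06),'large':((.6185,-.0517,.1302,5.2),.0345,.08,.0075,.045)}
for i,P in enumerate([cloud(cs[0])[1],cloud(cs[1])[1]]):
  for n,(b,rad,L,off,d) in bs.items():
    Rb,o=frame(*b); q=(P-o)@Rb
    p=np.array([-off,0,0,0.])
    def rd(p,Q):
        a=np.array([p[2],p[3],1]); a/=np.linalg.norm(a); v=Q-np.array([p[0],p[1],d+.01]); return np.linalg.norm(v-np.outer(v@a,a),axis=1)
    for it in range(5):
        rr=rd(p,q); m=(abs(rr-rad)<(.005 if it<3 else .0025))&(q[:,2]>d+.003)&(q[:,2]<L-.003); Q=q[m]
        p=least_squares(lambda p:rd(p,Q)-rad,p,loss='soft_l1',f_scale=.001).x
    print(['side','top'][i],n,m.sum(),'centre',p[:2].round(4),'lean rel bin deg',np.degrees(p[2:]).round(1))
# disturbed?
for l in ['ball_joint','adapter','wrench','hammer']:
    print(l,[(round(x['p'],2),np.round(x['location'],3).tolist()) for x in spotter.tip_of('top',l)[:1]])
```

```text
side small 256 centre [-0.0099 -0.0024] lean rel bin deg [0.6 0.7]
side medium 337 centre [-0.0083  0.0001] lean rel bin deg [-2.9  1. ]
side large 267 centre [-0.0092 -0.0004] lean rel bin deg [-0.3  0.3]
top small 91 centre [-0.0054 -0.001 ] lean rel bin deg [-8.3 -2.3]
top medium 118 centre [-0.0052 -0.0034] lean rel bin deg [-3.2  0.3]
top large 114 centre [-0.0088  0.0022] lean rel bin deg [-1.  -4.4]
ball_joint []
adapter []
wrench [(0.92, [0.418, 0.162, -0.006])]
hammer [(0.86, [0.505, 0.455, -0.003])]
```

Run:
```python
from binfit import *
S=[cloud(capture('side'))[1] for _ in range(6)]; T=[cloud(capture('top'))[1] for _ in range(2)]
bs={'small':((.5888,.0887,.1295,1.5),.019,.124,.007,.07,.026),'medium':((.6122,.2333,.1295,4),.0265,.102,.007,.06,.0335),'large':((.6185,-.0517,.1302,5.2),.0345,.08,.0075,.045,.042)}
for n,(b,rad,L,off,d,h) in bs.items():
    Rb,o=frame(*b)
    for nm,P in(('side',np.vstack(S)),('top',np.vstack(T))):
        q=(P-o)@Rb
        m=(abs(q[:,2]+.003)<.008)&(q[:,0]>h+.006)&(q[:,0]<h+.05)&(abs(q[:,1])<h+.02)
        k=q[m]
        if len(k)>30:
            s=least_squares(lambda p:k[:,2]-(p[0]+p[1]*k[:,0]+p[2]*k[:,1]),[0,0,0],loss='soft_l1',f_scale=.001).x
            print(n,nm,'plate',len(k),s.round(4),'axis lean(deg)',np.degrees([-s[1],-s[2]]).round(2))
    q=(np.vstack(S)-o)@Rb; p=np.array([-off,0,0,0.,rad])
    def rd(p,Q):
        a=np.array([p[2],p[3],1]); a/=np.linalg.norm(a); v=Q-np.array([p[0],p[1],d+.01]); return np.linalg.norm(v-np.outer(v@a,a),axis=1)-p[4]
    for it in range(6):
        m=(abs(rd(p,q))<(.005 if it<3 else .002))&(q[:,2]>d+.003)&(q[:,2]<L-.004); Q=q[m]
        p=least_squares(lambda p:np.r_[rd(p,Q),(p[4]-rad)*200],p,loss='soft_l1',f_scale=.001).x
    print(n,'cyl',m.sum(),p[:2].round(4),'r',p[4].round(4),'lean',np.degrees(p[2:4]).round(2))
```

```text
small side plate 1802 [-0.004  -0.0045 -0.0129] axis lean(deg) [0.26 0.74]
small top plate 715 [-0.004  -0.0139 -0.0084] axis lean(deg) [0.79 0.48]
small cyl 1749 [-0.0092 -0.0007] r 0.0177 lean [-0.13  1.91]
medium side plate 1929 [-0.0044 -0.0101 -0.0087] axis lean(deg) [0.58 0.5 ]
medium top plate 555 [-0.0046 -0.0047 -0.007 ] axis lean(deg) [0.27 0.4 ]
medium cyl 2931 [-0.0076  0.0024] r 0.0246 lean [-3.67  0.63]
large side plate 532 [-0.0032 -0.0262 -0.0057] axis lean(deg) [1.5  0.33]
large top plate 268 [-0.0053  0.0022  0.0018] axis lean(deg) [-0.13 -0.1 ]
large cyl 2062 [-0.0088  0.0008] r 0.0327 lean [0.2  1.18]
```

Emit:
{"api": "step_arm", "payload": {
  "motion": [
    [0.03,-0.005,0.05,-0.033,0],
    [0.02,-0.01,0.105,-0.033,0],
    [0.01,-0.016,0.16,-0.033,0],
    [0,-0.022,0.215,-0.033,0],
    [0,-0.027,0.27,-0.033,0.026]
  ]
}}

```text
time_s: 31.3
tcp_pos: [0.5028, -0.0301, 0.3599]
eef_rot: [180.0, 0.0, -176.3]
contact_force: [1.3, -0.0, -0.1]
gripper_width: 0.0413
```

Emit:
{"api": "step_arm", "payload": {
  "motion": [
    [0,-0.01,0.055,0,0],
    [0,-0.015,0.11,0,0],
    [0,-0.02,0.16,0,0],
    [0,-0.025,0.21,0,0],
    [0,-0.025,0.25,0,0]
  ]
}}

```text
time_s: 31.92
tcp_pos: [0.5114, 0.2213, 0.3595]
eef_rot: [-180.0, -0.0, -176.2]
contact_force: [-0.3, -0.4, 0.5]
gripper_width: 0.0001
```

```bash
python3 plan.py .500 .228 .25 -176.3
```

```text
pos [0.5114 0.2213 0.3595] yaw -176.19 w 0.0001 F [-0.3 -0.4  0.5] t 31.925
shift [0.0109 0.0074 0.1095] roll 0.002 dist 0.1103
```

Emit:
{"api": "step_arm", "payload": {
  "motion": [
    [0,0.011,0.0075,0.04,0],
    [0,0.011,0.0075,0.08,0],
    [0,0.011,0.0075,0.12,0],
    [0,0.011,0.0075,0.145,0],
    [0,0.011,0.0075,0.155,0]
  ]
}}

```text
time_s: 32.55
tcp_pos: [0.4996, 0.2256, 0.2032]
eef_rot: [-179.9, -0.1, -176.2]
contact_force: [-0.1, -0.4, -0.1]
gripper_width: 0.0004
```

```bash
cat > lean.py <<'E'
from look import *
def lean(n,name,crop=(80,100,280,250),N=2):
    look(n,crop)
    bs={'small':((.5888,.0887,.1295,1.5),.019,.124,.007,.07,.026),'medium':((.6122,.2333,.1295,4),.0265,.102,.007,.06,.0335),'large':((.6185,-.0517,.1302,5.2),.0345,.08,.0075,.045,.042)}
    b,rad,L,off,d,h=bs[name]; Rb,o=frame(*b)
    q=(np.vstack([cloud(capture('side'))[1] for _ in range(N)])-o)@Rb; p=np.array([-off,0,0,0.,rad])
    def rd(p,Q):
        a=np.array([p[2],p[3],1]); a/=np.linalg.norm(a); v=Q-np.array([p[0],p[1],d+.01]); return np.linalg.norm(v-np.outer(v@a,a),axis=1)-p[4]
    for it in range(6):
        m=(abs(rd(p,q))<(.005 if it<3 else .002))&(q[:,2]>d+.003)&(q[:,2]<L-.004); Q=q[m]
        p=least_squares(lambda p:np.r_[rd(p,Q),(p[4]-rad)*200],p,loss='soft_l1',f_scale=.001).x
    print(name,'cyl',m.sum(),p[:2].round(4),'r',p[4].round(4),'lean',np.degrees(p[2:4]).round(2))
if __name__=='__main__': lean(sys.argv[1],sys.argv[2])
E
python3 lean.py s30.png medium
```

```text
t 32.6 [0.4996 0.2257 0.2029] F [-0.8 -0.4 -1.5] w 0.0007
medium cyl 423 [-0.0086  0.0001] r 0.0265 lean [-8.04  5.93]
```

View pics/s30.png

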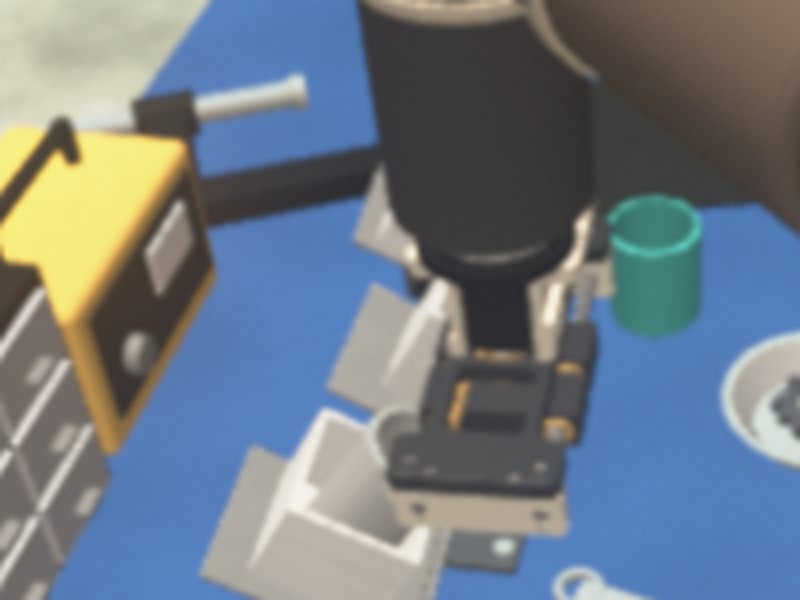

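Emit:
{"api": "step_arm", "payload": {
  "motion": [
    [0,-0.008,0,0,0],
    [0,-0.014,0,0,0],
    [0,-0.018,0,0,0],
    [0,-0.021,0,0,0]
  ]
}}

```text
time_s: 33.2
tcp_pos: [0.5215, 0.2274, 0.2047]
eef_rot: [180.0, 0.0, -176.2]
contact_force: [-0.4, 0.9, 1.1]
gripper_width: 0.0004
```

Emit:
{"api": "step_arm", "payload": {
  "motion": [
    [0,-0.002,0,0,0],
    [0,-0.004,0,0,0]
  ]
}}

```text
time_s: 33.45
tcp_pos: [0.5252, 0.2277, 0.2047]
eef_rot: [-180.0, -0.0, -176.2]
contact_force: [0.2, -0.3, 0.3]
gripper_width: 0.0002
```

```bash
python3 lean.py s31.png medium
```

```text
t 33.5 [0.5253 0.2278 0.2046] F [ 0.6  0.2 -0.2] w 0.0002
medium cyl 5 [-0.0039  0.0018] r 0.0265 lean [-2.23  3.43]
```

View pics/s31.png

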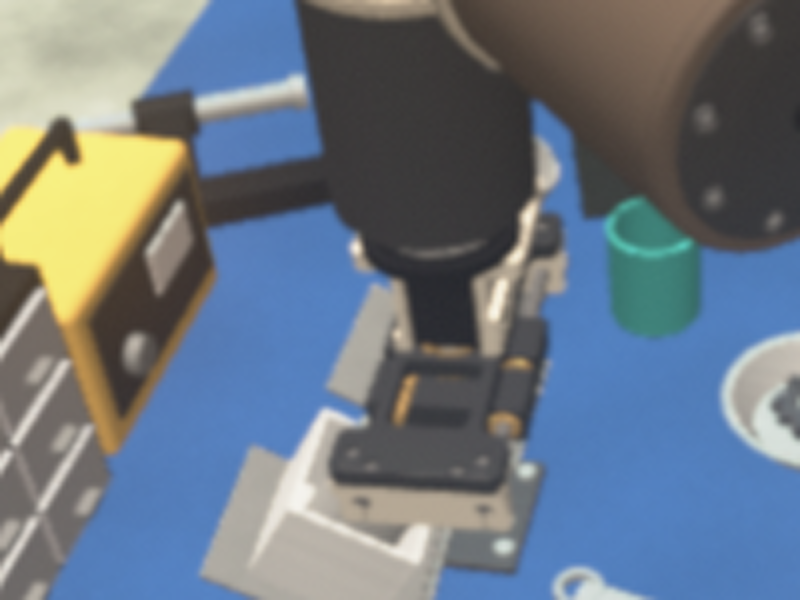

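Emit:
{"api": "step_arm", "payload": {
  "motion": [
    [0,-0.002,0,0,0],
    [0,-0.004,0,0,0],
    [0,-0.004,0,0,0]
  ]
}}

```text
time_s: 33.98
tcp_pos: [0.5269, 0.2275, 0.2045]
eef_rot: [-180.0, -0.2, -176.2]
contact_force: [-11.0, 0.7, 7.5]
gripper_width: 0.0004
```

```bash
python3 -c "
from plan import *
plan([.5,.228,.205],-176.3)"
```

```text
pos [0.5269 0.2275 0.2045] yaw -176.24 w 0.0004 F [-11.    0.7   7.5] t 33.975
shift [ 0.0268  0.0022 -0.0005] roll 0.0011 dist 0.0269
```

Emit:
{"api": "step_arm", "payload": {
  "motion": [
    [0,0.003,0,0,0],
    [0,0.006,0,0,0],
    [0,0.015,0,0,0],
    [0,0.03,0,-0.03,0],
    [0,0.05,0,-0.08,0]
  ]
}}

```text
time_s: 34.6
tcp_pos: [0.4779, 0.224, 0.2838]
eef_rot: [-179.9, -0.2, -176.3]
contact_force: [1.5, 0.7, 0.6]
gripper_width: 0.0004
```

Emit:
{"api": "step_arm", "payload": {
  "motion": [
    [0,0,0,-0.06,0],
    [0,0,-0.05,-0.08,0],
    [0,0,-0.11,-0.08,0],
    [0,0,-0.17,-0.08,0],
    [0,0,-0.17,-0.08,0]
  ]
}}

```text
time_s: 35.22
tcp_pos: [0.4898, 0.0518, 0.3651]
eef_rot: [180.0, 0.1, -176.5]
contact_force: [-0.2, 0.6, -0.1]
gripper_width: 0.0005
```

```bash
python3 -c "
from lean import *
lean('s32.png','medium',N=3)
lean('s33.png','small',N=2)
lean('s33.png','large',N=2)"
```

```text
t 35.275 [0.49   0.0533 0.3649] F [-0.1 -0.1 -1.6] w 0.0006
medium cyl 1463 [-0.0077  0.0022] r 0.0247 lean [-3.09  0.82]
t 35.475 [0.4903 0.056  0.3645] F [-0.5 -0.5  0.9] w 0.0005
small cyl 477 [-0.0096 -0.0024] r 0.019 lean [-0.43  1.57]
t 35.625 [0.4903 0.056  0.3645] F [-1.5  0.3  0.4] w 0.0004
large cyl 585 [-0.0088  0.0007] r 0.0337 lean [-0.41  0.01]
```

View pics/s32.png

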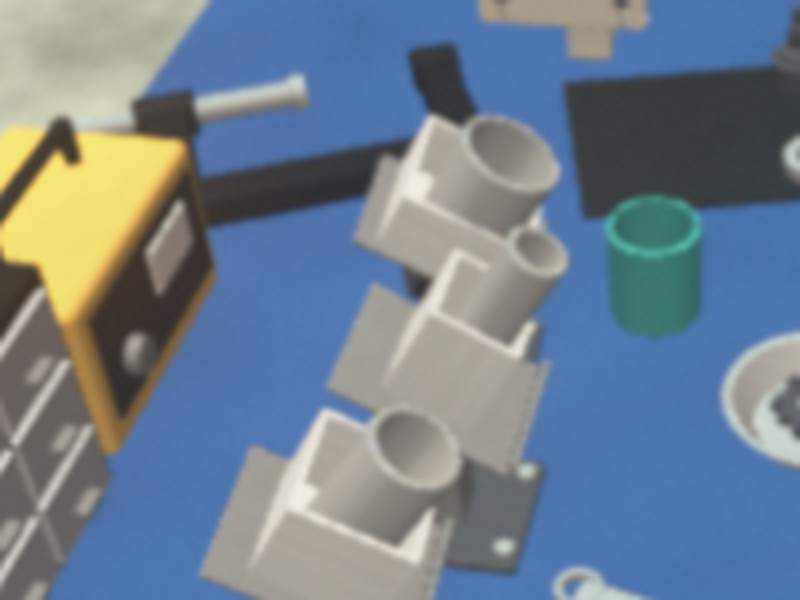

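```bash
cat > lean2.py <<'E'
from look import *
bs={'small':((.5888,.0887,.1295,1.5),.019,.124,.007,.07,.026),'medium':((.6122,.2333,.1295,4),.0265,.102,.007,.06,.0335),'large':((.6185,-.0517,.1302,5.2),.0345,.08,.0075,.045,.042)}
def lean2(cam='side',N=4,names=('small','medium','large')):
    cs=[capture(cam) for _ in range(N)]; P=np.vstack([cloud(c)[1] for c in cs]); cp=np.array(cs[0]['pose'])[:3,3]
    for n in names:
        b,rad,L,off,d,h=bs[n]; Rb,o=frame(*b); q=(P-o)@Rb; cb=(cp-o)@Rb
        q=q[(abs(q[:,0])<.08)&(abs(q[:,1])<.06)&(q[:,2]>d+.004)&(q[:,2]<L-.004)]
        for fr in (0,1):
            p=np.array([-off-.001,0,0,0.])
            def rd(p,Q):
                a=np.array([p[2],p[3],1]); a/=np.linalg.norm(a); v=Q-np.array([p[0],p[1],(d+L)/2]); w=v-np.outer(v@a,a); return np.linalg.norm(w,axis=1),w
            vd=cb-np.array([p[0],p[1],L]); vd[2]=0; vd/=np.linalg.norm(vd)
            for it in range(8):
                rr,w=rd(p,q); m=(abs(rr-rad)<(.004 if it<4 else .0025))&(w@vd>(.25 if fr else .5)*rad); Q=q[m]
                p=least_squares(lambda p:rd(p,Q)[0]-rad,p,loss='soft_l1',f_scale=.001).x
            print(cam,n,m.sum(),p[:2].round(4),'lean',np.degrees(p[2:]).round(2),'res',abs(rd(p,Q)[0]-rad).mean().round(5))
if __name__=='__main__':
    lean2(); lean2('top',2)
E
python3 lean2.py
```

```text
side small 845 [-0.0096 -0.0021] lean [-0.4   0.63] res 0.00083
side small 941 [-0.0096 -0.0021] lean [-0.17  0.61] res 0.00079
side medium 998 [-0.009 -0.   ] lean [-3.41  0.28] res 0.00068
side medium 1110 [-0.0091 -0.    ] lean [-3.34  0.25] res 0.00065
side large 705 [-0.0094 -0.0017] lean [ 0.9  -0.48] res 0.00096
side large 794 [-0.0094 -0.0017] lean [ 0.46 -0.41] res 0.00091
top small 0 [-0.008  0.   ] lean [0. 0.] res nan
top small 0 [-0.008  0.   ] lean [0. 0.] res nan
top medium 151 [-0.0096 -0.0003] lean [-3.06  0.78] res 0.00028
top medium 165 [-0.0096 -0.0003] lean [-3.03  0.79] res 0.00027
top large 0 [-0.0085  0.    ] lean [0. 0.] res nan
top large 0 [-0.0085  0.    ] lean [0. 0.] res nanlean2.py:16: RuntimeWarning: Mean of empty slice.
  print(cam,n,m.sum(),p[:2].round(4),'lean',np.degrees(p[2:]).round(2),'res',abs(rd(p,Q)[0]-rad).mean().round(5))
  ret = ret.dtype.type(ret / rcount)
```

Emit:
{"api": "step_arm", "payload": {
  "motion": [
    [0,-0.025,0.055,0,0],
    [0,-0.05,0.11,0,0],
    [0,-0.07,0.155,0.02,0],
    [0,-0.081,0.17,0.06,0],
    [0,-0.081,0.17,0.092,0]
  ]
}}

```text
time_s: 36.65
tcp_pos: [0.5601, 0.2313, 0.2702]
eef_rot: [-179.9, -0.1, -176.2]
contact_force: [-0.2, 0.0, 0.7]
gripper_width: 0.0005
```

```bash
python3 plan.py .575 .231 .2465 -176.3; python3 look.py s34.png
```

```text
pos [0.5601 0.2313 0.2702] yaw -176.17 w 0.0005 F [-0.2  0.   0.7] t 36.65
shift [-0.0148 -0.0013  0.0237] roll 0.0023 dist 0.028
t 36.7 [0.5581 0.23   0.2658] F [-1.9 -0.1 -5.8] w 0.0003
```

View pics/s34.png

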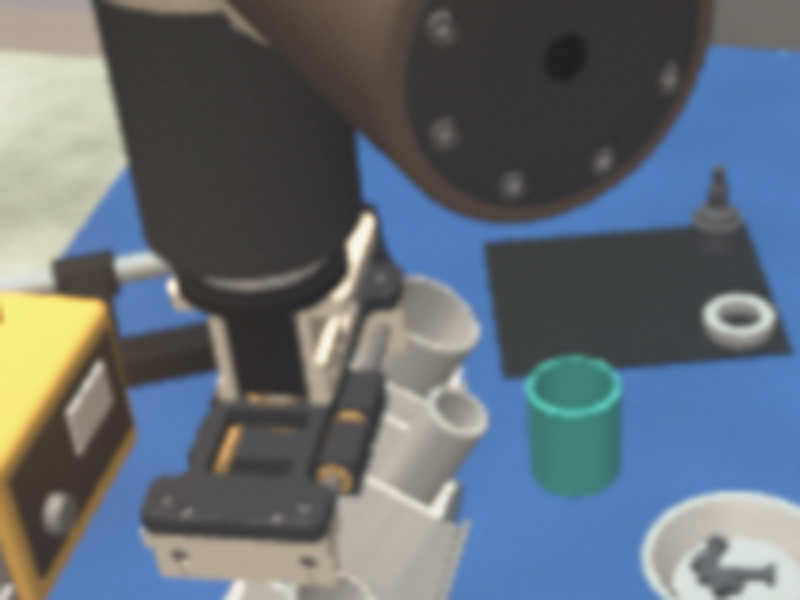

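Emit:
{"api": "step_arm", "payload": {
  "motion": [
    [0,-0.005,0,0.0087,0],
    [0,-0.01,0,0.0173,0],
    [0,-0.012,0,0.021,0],
    [0,-0.0135,0,0.0235,0],
    [0,-0.0145,0,0.025,0]
  ]
}}

```text
time_s: 37.33
tcp_pos: [0.5747, 0.2309, 0.248]
eef_rot: [180.0, 0.0, -176.2]
contact_force: [-0.1, 0.9, -0.7]
gripper_width: 0.0007
```

Emit:
{"api": "step_arm", "payload": {
  "motion": [
    [0,-0.001,0,0.0015,0],
    [0,-0.0015,0,0.0025,0]
  ]
}}

```text
time_s: 37.58
tcp_pos: [0.5761, 0.2311, 0.2453]
eef_rot: [180.0, 0.0, -176.2]
contact_force: [0.3, 0.3, 1.6]
gripper_width: 0.0001
```

Emit:
{"api": "step_arm", "payload": {
  "motion": [
    [0,-0.0005,0,0.001,0],
    [0,-0.001,0,0.002,0]
  ]
}}

```text
time_s: 37.83
tcp_pos: [0.5779, 0.2314, 0.2449]
eef_rot: [180.0, 0.2, -176.2]
contact_force: [-1.8, -0.1, 10.9]
gripper_width: 0.0007
```

Emit:
{"api": "step_arm", "payload": {
  "motion": [
    [0,-0.0005,0,0.001,0],
    [0,-0.001,0,0.002,0]
  ]
}}

```text
time_s: 38.08
tcp_pos: [0.5798, 0.2317, 0.2448]
eef_rot: [179.9, 0.3, -176.2]
contact_force: [-2.0, -1.3, 18.2]
gripper_width: 0.0002
```

Emit:
{"api": "step_arm", "payload": {
  "motion": [
    [0,0,0,-0.01,0],
    [0.03,0,0,-0.03,0],
    [0.07,0.012,0,-0.055,0],
    [0.07,0.0245,0,-0.055,0],
    [0.07,0.0245,0,-0.055,0]
  ]
}}

```text
time_s: 38.7
tcp_pos: [0.5526, 0.2296, 0.296]
eef_rot: [180.0, -0.0, -176.2]
contact_force: [0.2, -0.3, -0.9]
gripper_width: 0.0352
```

Emit:
{"api": "step_arm", "payload": {
  "motion": [
    [0.07,0,0,0,0],
    [0.07,0,0,0,0],
    [0.07,0,0,0,0],
    [0.07,0,0,0,0]
  ]
}}

```text
time_s: 39.2
tcp_pos: [0.5536, 0.2295, 0.2959]
eef_rot: [-180.0, -0.0, -176.2]
contact_force: [-0.5, -0.2, 0.6]
gripper_width: 0.0691
```

```bash
python3 plan.py .5555 .2295 .2145 -176.3; python3 -c "
from lean2 import *
lean2('side',2,('medium',))
c=look('s35.png')"
```

```text
pos [0.5536 0.2295 0.2959] yaw -176.24 w 0.0691 F [-0.5 -0.2  0.6] t 39.2
shift [-0.0019 -0.0002  0.0814] roll 0.0011 dist 0.0814
side medium 505 [-0.0091 -0.0002] lean [-3.38 -0.26] res 0.00071
side medium 556 [-0.0091 -0.0002] lean [-3.41 -0.2 ] res 0.00068
t 39.35 [0.5536 0.2296 0.2961] F [ 0.3 -0.3  0.1] w 0.0701
```

View pics/s35.png

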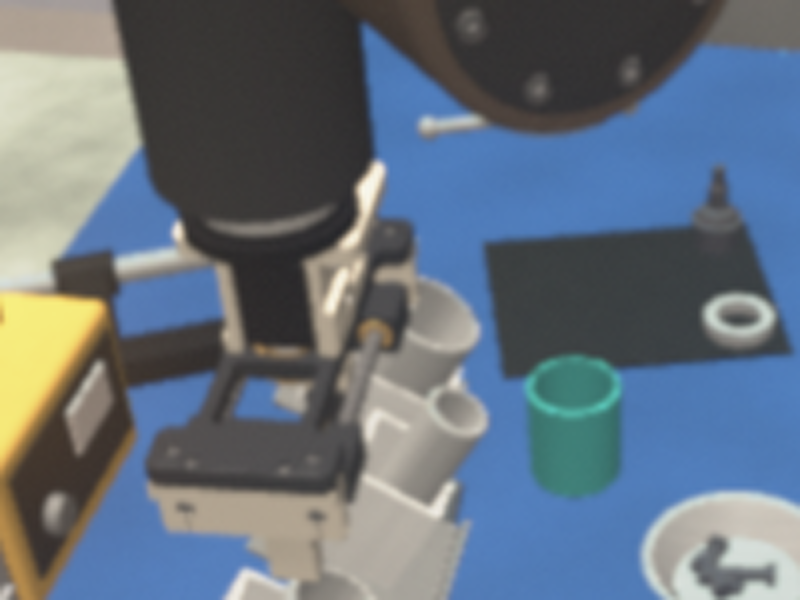

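Emit:
{"api": "step_arm", "payload": {
  "motion": [
    [0.07,0,0,0.03,0],
    [0.07,0,0,0.055,0],
    [0.07,0,0,0.072,0],
    [0.07,0,0,0.0815,0],
    [0.049,0,0,0.0815,0]
  ],
  "newtons": 6
}}

```text
time_s: 39.98
tcp_pos: [0.5535, 0.2296, 0.2144]
eef_rot: [-180.0, -0.0, -176.2]
contact_force: [-0.2, -0.1, -0.3]
gripper_width: 0.0647
```

Emit:
{"api": "step_arm", "payload": {
  "motion": [
    [0.049,0,0,0,0],
    [0.049,0,0,0,0],
    [0.049,0,0,0,0],
    [0.049,0,0,0,0]
  ]
}}

```text
time_s: 40.48
tcp_pos: [0.5538, 0.2298, 0.2155]
eef_rot: [180.0, 0.1, -176.2]
contact_force: [-1.3, -0.0, 4.8]
gripper_width: 0.0517
```

Emit:
{"api": "step_arm", "payload": {
  "motion": [
    [0.049,0.002,0,-0.004,0],
    [0.049,0.004,0,-0.008,0],
    [0.049,0.006,0,-0.011,0],
    [0.049,0.007,0,-0.013,0],
    [0.049,0.007,0,-0.013,0]
  ]
}}

```text
time_s: 41.1
tcp_pos: [0.5463, 0.2291, 0.2278]
eef_rot: [-180.0, -0.0, -176.2]
contact_force: [1.2, -0.5, -2.9]
gripper_width: 0.0513
```

```bash
python3 -c "
from lean2 import *
lean2('side',2,('medium',))
c=look('s36.png',(80,100,280,250))"
```

```text
side medium 229 [-0.0094 -0.0001] lean [-3.95  1.45] res 0.00073
side medium 243 [-0.0091 -0.0001] lean [-2.46  1.07] res 0.00072
t 41.25 [0.5465 0.2291 0.2278] F [ 1.7  0.  -3. ] w 0.0514
```

View pics/s36.png

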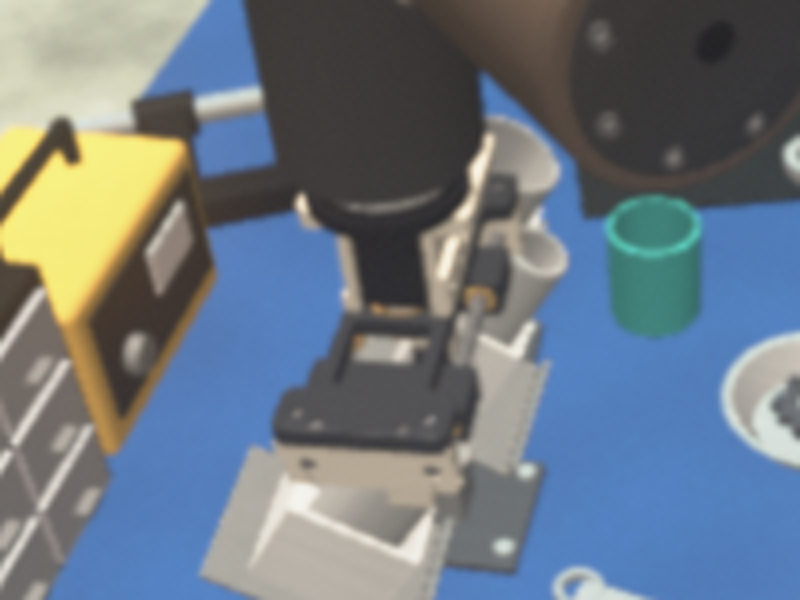

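Emit:
{"api": "step_arm", "payload": {
  "motion": [
    [0.049,-0.005,0,-0.003,0],
    [0.049,-0.01,0,-0.006,0],
    [0.049,-0.014,0,-0.008,0],
    [0.049,-0.018,0,-0.0105,0],
    [0.049,-0.018,0,-0.0105,0]
  ]
}}

```text
time_s: 41.88
tcp_pos: [0.5648, 0.2303, 0.2382]
eef_rot: [-180.0, 0.0, -176.2]
contact_force: [-0.2, 0.7, -3.8]
gripper_width: 0.0515
```

```bash
python3 -c "
from tilt import *
c=capture('side'); print(np.round(r.get_state()['tcp_pos'],4),r.get_state()['contact_force'])
tilt(c,.0265,(.583,.2315),.175,.22,.03,.45)
save(c,'s37.png',(80,100,280,250),4)"
```

```text
[0.5647 0.2303 0.2382] [ 0.59235419  0.20010109 -4.64385298]
n 281 axis at z 0.1975 [0.5778 0.2309] tilt x 16.7 tilt y -0.3 res 0.00069
```

View pics/s37.png

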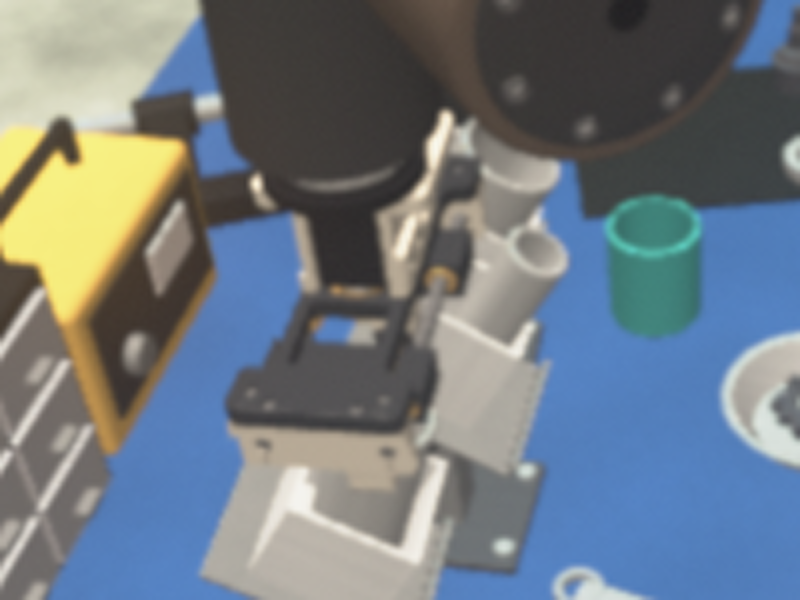

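Emit:
{"api": "step_arm", "payload": {
  "motion": [
    [0.049,-0.002,0,0.004,0],
    [0.049,-0.0045,0,0.008,0],
    [0.049,-0.0065,0,0.0115,0],
    [0.049,-0.0085,0,0.015,0],
    [0.049,-0.0085,0,0.015,0]
  ]
}}

```text
time_s: 42.55
tcp_pos: [0.5731, 0.2309, 0.224]
eef_rot: [180.0, 0.0, -176.2]
contact_force: [-3.3, 0.8, 3.1]
gripper_width: 0.0516
```

```bash
python3 -c "
from tilt import *
c=capture('side'); print(np.round(r.get_state()['tcp_pos'],4),r.get_state()['contact_force'])
p=tilt(c,.0265,(.583,.2315),.165,.205,.03,.3)
Rb,o=frame(.6122,.2333,.1295,4); q=(np.array([p[0],p[1],.185])-o)@Rb; print('mid in bin',q.round(4))"
```

```text
[0.5731 0.2309 0.224 ] [-3.55575215 -0.33758478  4.23498508]
n 197 axis at z 0.185 [0.5837 0.2317] tilt x 15.7 tilt y 3.3 res 0.00076
mid in bin [0.003  0.0004 0.0623]
```

Emit:
{"api": "step_arm", "payload": {
  "motion": [
    [0.049,0.003,0,0.002,0],
    [0.049,0.0065,0,0.004,0],
    [0.049,0.01,0,0.006,0],
    [0.049,0.013,0,0.0075,0],
    [0.049,0.016,0,0.009,0]
  ]
}}

```text
time_s: 43.22
tcp_pos: [0.5578, 0.23, 0.2147]
eef_rot: [180.0, 0.1, -176.2]
contact_force: [4.9, -0.6, 3.6]
gripper_width: 0.0515
```

```bash
python3 -c "
from tilt import *
c=capture('side'); print(np.round(r.get_state()['tcp_pos'],4),r.get_state()['contact_force'])
p=tilt(c,.0265,(.573,.2315),.165,.20,.03,.5)
Rb,o=frame(.6122,.2333,.1295,4); q=(np.array([p[0],p[1],.1825])-o)@Rb; print('mid in bin',q.round(4))"
```

```text
[0.5576 0.2299 0.2148] [ 3.85825298 -0.31554485 -0.34268949]
n 133 axis at z 0.1825 [0.5736 0.2314] tilt x 29.3 tilt y 3.8 res 0.0008
mid in bin [-0.0069  0.0008  0.0652]
```

Emit:
{"api": "step_arm", "payload": {
  "motion": [
    [0.068,0,0,0,0],
    [0.068,0,0,0,0],
    [0.068,0,0,0,0],
    [0.068,0,0,-0.005,0],
    [0.068,0,0,-0.025,0]
  ]
}}

```text
time_s: 43.9
tcp_pos: [0.5564, 0.2295, 0.2385]
eef_rot: [-179.9, -0.1, -176.2]
contact_force: [0.3, -0.6, 1.3]
gripper_width: 0.0682
```

Emit:
{"api": "step_arm", "payload": {
  "motion": [
    [0.07,0,0,-0.04,0],
    [0.08,0,0,-0.08,0],
    [0.08,0,0,-0.12,0],
    [0.08,0,-0.05,-0.12,0],
    [0.08,0,-0.11,-0.12,0]
  ]
}}

```text
time_s: 44.52
tcp_pos: [0.5642, 0.1197, 0.3599]
eef_rot: [180.0, 0.0, -176.1]
contact_force: [0.9, -0.3, -0.2]
gripper_width: 0.0799
```

Emit:
{"api": "step_arm", "payload": {
  "motion": [
    [0.08,0.02,-0.06,0,0],
    [0.08,0.04,-0.12,0,0],
    [0.08,0.06,-0.18,0,0],
    [0.08,0.07,-0.24,0,0],
    [0.08,0.07,-0.28,0,0]
  ]
}}

```text
time_s: 45.15
tcp_pos: [0.5118, -0.1663, 0.3602]
eef_rot: [-180.0, 0.1, -176.3]
contact_force: [1.0, 0.2, -0.3]
gripper_width: 0.0803
```

```bash
python3 -c "
from lean2 import *
lean2('side',3); lean2('top',2,('medium',))
c=look('s40.png',(80,100,280,250)); c=look('t4.png',(0,40,512,300),1.5,'top')"
```

```text
side small 628 [-0.0097 -0.002 ] lean [0.35 0.74] res 0.00079
side small 698 [-0.0096 -0.0021] lean [0.33 0.75] res 0.00076
side medium 724 [-0.0077 -0.0001] lean [-0.22  0.2 ] res 0.00067
side medium 809 [-0.0077 -0.0001] lean [-0.24  0.19] res 0.00064
side large 540 [-0.0093 -0.0015] lean [ 0.28 -0.29] res 0.00093
side large 607 [-0.0093 -0.0015] lean [ 0.26 -0.26] res 0.00087
top medium 130 [-0.0083 -0.0003] lean [-0.51  0.72] res 0.00029
top medium 141 [-0.0083 -0.0003] lean [-0.47  0.78] res 0.00028
t 45.45 [ 0.5128 -0.1634  0.3593] F [-0.8  0.2 -0.8] w 0.0799
t 45.5 [ 0.5129 -0.1631  0.3593] F [0.  0.7 0.4] w 0.0799
```

View pics/s40.png

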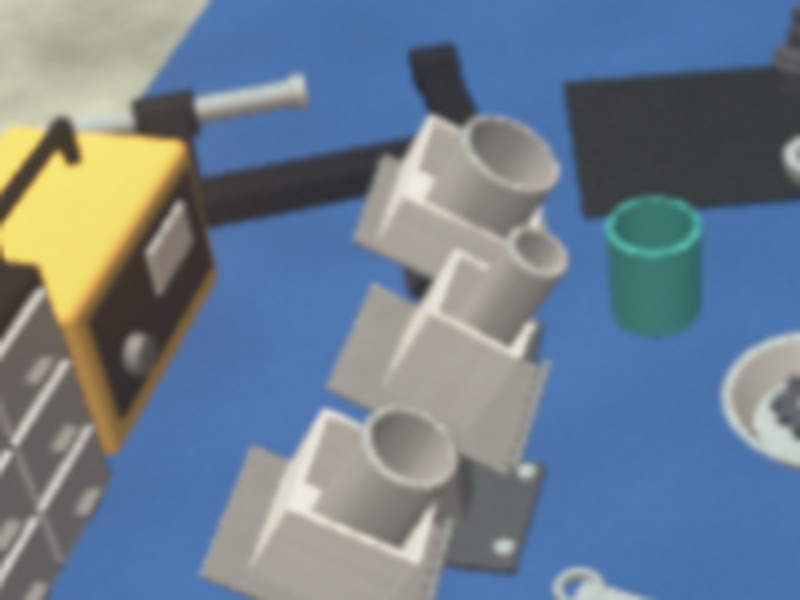

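View pics/t4.png

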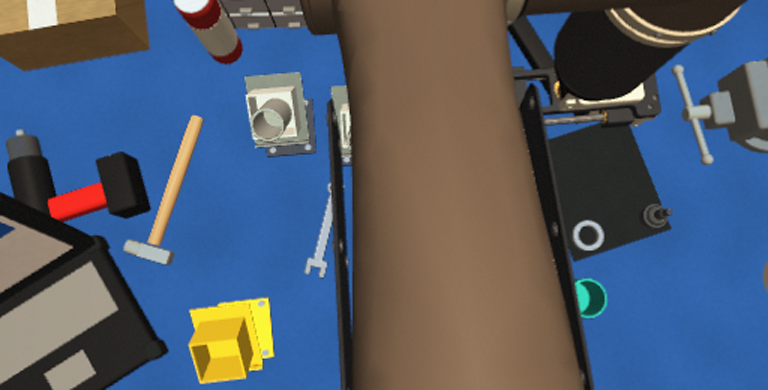

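Run:
```python
from lean2 import *
P=cloud(capture('side'))[1]
for n,(b,rad,L,off,d,h) in bs.items():
    Rb,o=frame(*b); q=(P-o)@Rb; rr=np.hypot(q[:,0]+off+.001,q[:,1]); m=(rr<rad+.003)&(rr>rad-.007)&(abs(q[:,2]-L)<.015)
    print(n,'rim height',np.percentile(q[m][:,2],[95,99]).round(4),'want',L)
s=r.get_state(); print(s['time_s'],s['qd'].round(2))
workorder.close_job()
```

```text
small rim height [0.1238 0.1246] want 0.124
medium rim height [0.1016 0.1028] want 0.102
large rim height [0.0794 0.0803] want 0.08
45.55 [ 0.23  0.05 -0.17  0.05  0.12  0.09]
the job is handed in; nothing more can be done
```

I pulled the nest apart one cup at a time (small, then medium, then large). Each cup is now mouth up in the bin of its own size. The gripper only points straight down, so I tilted each cup to the bin angle by pivoting it in a light grip against the bin's low wall. I handed the job in at about 45.6 s of the 72 s allowed.

**What went wrong and was mended**
- The first close of the gripper on the small cup was too early and caught nothing. Nothing moved, and the second grasp held.
- While tilting the large cup, its edge seemed to sit on the lip of the bin's low wall. I lifted it, shifted it inward and it then went in.
- The medium cup first came to rest about 3° off flush. A sideways nudge and a press on its rim did not cure it, so I re-gripped it, lifted it slightly and re-seated it against the low wall.

**Last checks (side camera depth, some noise)**

| Cup | Rim above bin floor | Should be | Lean from bin axis |
|---|---|---|---|
| small | 123.8–124.6 mm | 124 mm | about 0.3° |
| medium | 101.6–102.8 mm | 102 mm | about 0.2° (about 0.5° from the top camera) |
| large | 79.4–80.3 mm | 80 mm | about 0.3° |

The highest wrist force I saw was about 18 N, at the end of a move. The force is only reported there, so I can't rule out short peaks in between.

**Checks that failed or were only partial**
- My fits put the cups 1–2 mm nearer the low wall than they can physically be. I took this as a camera calibration offset.
- The networks did not find the ball joint or the adapter ring in a late picture. By eye, both still stand where they were in the last top view.
- The hammer looked unmoved in the same view, and so did the visible part of the wrench. I did not measure any of the four against the start.

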